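# Tighten the block press crosswise

## Robot

A 7-joint arm with a two-finger parallel gripper is mounted at the origin on the work surface. World frame = base frame: x ahead of the robot, y to its left, z up, the work surface at z = 0. Lengths are in m, angles in rad, forces in N, time in s.
With the tool pointing down it reaches from about 0.425 to 0.95 m from the base axis. Payload 4.7 kg.
Tool frame: the origin (TCP) lies on the mounting face of the last link; the fingertips stand 182 mm ahead of it and the grasp point (between the pads) lies 164 mm ahead of it; z points along the fingers, y is the line along which they close (so a half turn about z gives the same grasp; the last joint's range is limited). The gripper opens to 87 mm and grips with 3 to 60 N. Pads are 19 mm wide; open, the fingers measure 117 mm over their backs; the gripper's body (75 mm by 190 mm) begins 51 mm behind the grasp point.
Start: joints at [1.074, 0.469, -0.049, 1.532, 0.024, 1.141, -0.082], TCP at [0.304, -0.602, 0.405] pointing down, gripper open.
Joint ranges: [-2.59, 2.59], [-0.33, 1.99], [-1.39, 1.29], [0.1, 2.45], [-1.04, 4.18], [0.21, 1.99], [-2.66, 2.66]. Speed limits (rad/s): [2.57, 2.57, 3.14, 3.14, 3.14, 3.14, 3.14].

## Interface

Orientations are given as a 3x3 rotation matrix whose columns are the frame's x, y, z axes.
In Python, from cell import bot gives the robot as it stands.
- The arm moves only by the tool drive_effector, called after "Request:" as a command line: name --pt "numbers of a row" for each row, then --argument value for the rest. Schema: {"type":"object","properties":{"increments":{"type":"array","items":{"type":"array","prefixItems":[{"type":"array","items":{"type":"number"},"minItems":3,"maxItems":3},{"type":"array","items":{"type":"number"},"minItems":3,"maxItems":3},{"type":"number"}],"minItems":3,"maxItems":3},"minItems":1,"maxItems":8},"only":{"type":"string"},"quiet":{"type":"boolean"},"lines":{"type":"string"}},"required":["increments"],"additionalProperties":false}. increments is a list of rows, 1 to 8 of them, each written [[rx, ry, rz], [dx, dy, dz], opening]: a rotation vector rx, ry, rz in fractions of the full range, 1 being pi/2 rad, then dx, dy, dz in shares of 400 mm (1.0 is 400 mm), then the finger opening in m; each row shifts and turns the commanded pose from where the row before left it, along the tool's axes as they then stand; what a row does not reach is not made up. A row lasts 1/12 s, in which the tool goes at most 0.0417 m and 0.125 rad, less where a joint would pass 70% of its speed; a pose out of reach is approached as far as the arm can. The fingers move at their own pace and stop on an object; the grip force is fixed at half the most. Time passes only in rows, so rows that do not move let the fingers close. The tool returns the time, the measured TCP pose, the force, the opening and the grip force at its end. only (a regular expression) keeps the lines of the reply that match it, lines (a string "A,B") keeps lines A to B, and quiet returns only ok. A shift or turn number past 1, either way, is cut back to 1. Input that does not fit is refused with a message, and nothing moves.
- bot.get_obs(): the state, without advancing time (a new reading comes with each control period).
- bot.camera(name): name is "scene" or "top" or "wrist"; returns a dict with "frame" (400x640x3 uint8, red, green, blue), "fx", "fy", "cx", "cy" (pixels), "extrinsics" (4x4, takes a point from world to camera coordinates). Camera axes: x right, y down, z forward; pixel columns grow to the right and rows downward; lengths in m; the calibration is good to about 2 mm. A picture is of the moment at which its call begins. There is no depth.
- bot.hand_in(): hands the job in; it is judged then, once.
The state is a dict: "time_s": time; "joint_pos": joint angles; "dq": joint speeds; "effort": joint torques, N m; "tool_pos": TCP position; "eef_rot": TCP orientation; "ft_force": force on the tool from outside, world axes, zero at the start; "ft_torque": the same for the moment, N m; "finger_gap": finger opening in m; "grip_force": force on a finger pad.
Only numpy, scipy, OpenCV 4.12 (cv2) and the standard library are available. Lean on these libraries where they do the work, as an engineer would, in place of code of your own. Each camera call takes 0.05 s, during which the arm holds its last target. There are 200 camera calls.

## Task

Clamp the glued printing block by tightening the four T-bar nuts of the press clockwise in two rounds, in each round first one pair of diagonally opposite nuts and then the other pair, so that the top board goes down level and seats flat. In the first round give every nut about a fifth of a turn (no more than a quarter); in the second tighten each until it is clearly firm, without forcing it. Leave the tins and the bottle where they stand.

Things in the scene. Friction and masses are not known exactly. Their poses are not given: they have to be found in the camera images.
- press: Small bench block press: fixed dark wooden base 260 x 240 x 25 mm (origin: centre of its underside, on the table; x along the 260 mm side, z up). Four 10 mm screw posts at (+-75, +-70) mm. On the base lies a glued plywood block 116 x 170 mm, fixed, its top 52 to 54 mm above the table (not known exactly). The top board seats on it. A nut clamping over 43 N eases back to 43 N.
- board: Loose light wooden top board, 200 x 190 x 18 mm, four holes over the posts; origin at the centre of its underside, z up. At the start it rests on sprung orange plungers round the posts, its underside 59 mm above the table, 5 to 7 mm above the block. Each plunger pushes up with 4 N at first, 0.7 N more per mm.
- nut1: Steel washer of screw nut 1, 34 mm across, on the post at (+x, +y) of the press, diagonal to nut 3. Origin on the post's axis at the washer's underside, z up; it goes down, does not turn; starts 0.5 to 1.5 mm above the board. Above it a blue hub with a level T-bar, turned clockwise from above to go down 3.5 mm per rad (22 mm per turn); it stays where left.
- bar1 (a point): End of nut 1's T-bar with the red cap, 58 mm from the post's axis, at mid height. Bar: 116 mm long (58 mm each side of the axis), 12 mm wide, from 15 to 31 mm above the washer's underside; either end can be pushed. It takes 0.15 N m plus 0.0035 N m per N of clamping: pushed at 40 mm from the axis, 4 to 6 N loose, 10 N firm (80 N clamping), rubbing adds up to half; over 20 N is forcing.
- nut2: Steel washer of screw nut 2, 34 mm across, on the post at (+x, -y) of the press, diagonal to nut 4. Origin on the post's axis at the washer's underside, z up; it goes down, does not turn; starts 0.5 to 1.5 mm above the board. Above it a blue hub with a level T-bar, turned clockwise from above to go down 3.5 mm per rad (22 mm per turn); it stays where left.
- bar2 (a point): End of nut 2's T-bar with the red cap, 58 mm from the post's axis, at mid height. Bar: 116 mm long (58 mm each side of the axis), 12 mm wide, from 15 to 31 mm above the washer's underside; either end can be pushed. It takes 0.15 N m plus 0.0035 N m per N of clamping: pushed at 40 mm from the axis, 4 to 6 N loose, 10 N firm (80 N clamping), rubbing adds up to half; over 20 N is forcing.
- nut3: Steel washer of screw nut 3, 34 mm across, on the post at (-x, -y) of the press, diagonal to nut 1. Origin on the post's axis at the washer's underside, z up; it goes down, does not turn; starts 0.5 to 1.5 mm above the board. Above it a blue hub with a level T-bar, turned clockwise from above to go down 3.5 mm per rad (22 mm per turn); it stays where left.
- bar3 (a point): End of nut 3's T-bar with the red cap, 58 mm from the post's axis, at mid height. Bar: 116 mm long (58 mm each side of the axis), 12 mm wide, from 15 to 31 mm above the washer's underside; either end can be pushed. It takes 0.15 N m plus 0.0035 N m per N of clamping: pushed at 40 mm from the axis, 4 to 6 N loose, 10 N firm (80 N clamping), rubbing adds up to half; over 20 N is forcing.
- nut4: Steel washer of screw nut 4, 34 mm across, on the post at (-x, +y) of the press, diagonal to nut 2. Origin on the post's axis at the washer's underside, z up; it goes down, does not turn; starts 0.5 to 1.5 mm above the board. Above it a blue hub with a level T-bar, turned clockwise from above to go down 3.5 mm per rad (22 mm per turn); it stays where left.
- bar4 (a point): End of nut 4's T-bar with the red cap, 58 mm from the post's axis, at mid height. Bar: 116 mm long (58 mm each side of the axis), 12 mm wide, from 15 to 31 mm above the washer's underside; either end can be pushed. It takes 0.15 N m plus 0.0035 N m per N of clamping: pushed at 40 mm from the axis, 4 to 6 N loose, 10 N firm (80 N clamping), rubbing adds up to half; over 20 N is forcing.
- tin_pink: Ink tin with a pink band, 88 mm across, 66 mm tall, standing; origin at the centre of its underside.
- tin_blue: Ink tin with a blue band, same size; origin at the centre of its underside.
- cleaner: Clear bottle of cleaner, 70 mm across, 170 mm tall, standing; origin at the centre of its underside.

How it is judged:
On the way, in this order (a step that is already met when the one before it is completed fails the run):
1. First round: two diagonally opposite nuts are each lowered by 2.5 to 5.5 mm (41 to 90 degrees), the other two not yet (under 1 mm) (((distance of each of nut1, nut3 from where it was at the start of the episode above 0.0025 m and distance of each of nut2, nut4 from where it was at the start of the episode below 0.001 m) or (distance of each of nut2, nut4 from where it was at the start of the episode above 0.0025 m and distance of each of nut1, nut3 from where it was at the start of the episode below 0.001 m)) and distance of each of nut1, nut2, nut3, nut4 from where it was at the start of the episode below 0.0055 m), for 0.2 s.
2. First round finished: all four nuts are lowered by 2.5 to 5.5 mm, none further (distance of nut1 from where it was at the start of the episode between 0.0025 and 0.0055 m and distance of nut2 from where it was at the start of the episode between 0.0025 and 0.0055 m and distance of nut3 from where it was at the start of the episode between 0.0025 and 0.0055 m and distance of nut4 from where it was at the start of the episode between 0.0025 and 0.0055 m), for 0.2 s.
3. Second round: two diagonally opposite nuts are lowered by more than 5.7 mm, the other two still by less than 5.5 mm (((distance of each of nut1, nut3 from where it was at the start of the episode above 0.0057 m and distance of each of nut2, nut4 from where it was at the start of the episode below 0.0055 m) or (distance of each of nut2, nut4 from where it was at the start of the episode above 0.0057 m and distance of each of nut1, nut3 from where it was at the start of the episode below 0.0055 m))), for 0.2 s.
At the end, for the whole second after the job is handed in: All four nuts lowered by more than 5.7 mm and each pressing on the top board with more than 15 N (a board still carried by its plungers gives at most 10 N), the board level with the press base within 0.012 rad and at rest (distance of each of nut1, nut2, nut3, nut4 from where it was at the start of the episode above 0.0057 m and contact force between each of nut1, nut2, nut3, nut4 and board above 15 N and angle between the z axis of board and the z axis of press, either way round below 0.012 rad and linear speed of board below 0.01 m/s); the robot touches nothing.
It fails at once if the top board tipped by more than 0.035 rad (angle between board's own z axis and vertical above 0.035 rad).
It fails at once if a nut forced: more than 250 N on the board (contact force between any of nut1, nut2, nut3, nut4 and board above 250 N).
It fails at once if a tin or the bottle moved by more than 20 mm (distance of any of tin_pink, tin_blue, cleaner from where it was at the start of the episode above 0.02 m).
It also fails if it takes over 72 s, if anything falls off the work surface, if the arm or the gripper's body presses on something with over 40 N, if the wrist force passes 120 N, or if a joint passes its speed limit or range.

## Working session

There is one attempt and no reset: what is moved stays moved. The work goes in short steps, Python scripts to look and compute and a tool call to move; the robot and the scene stay as the last step left them, time stands still between calls to the robot, and variables do not carry over. Pictures are saved under pics/ and viewed, at most 10 in all, crops included, and the job is handed in when it is done.

```bash
ls; mkdir -p pics; python3 - <<'E'
from cell import bot
import cv2
o=bot.get_obs();print(o['time_s'],o['tool_pos'],o['eef_rot'],o['finger_gap'])
for n in ['top','scene']:
    c=bot.camera(n);cv2.imwrite(f'pics/{n}0.png',c['frame'][:,:,::-1]);print(n,c['fx'],c['fy'],c['cx'],c['cy'],c['extrinsics'].tolist() if hasattr(c['extrinsics'],'tolist') else c['extrinsics'])
E
```

```text
cell.py
pics
0.0 [ 0.30429198 -0.60225663  0.40368738] [[ 8.92538634e-01  4.50969889e-01 -9.73089259e-04]
 [ 4.50970927e-01 -8.92537027e-01  1.69684836e-03]
 [-1.03290677e-04 -1.95333768e-03 -9.99998087e-01]] 0.08728137455295246
top 409.75019690264475 409.75019690264475 311.16594285128286 198.61476784174718 [[-0.03805995617892696, -0.9992620830263159, -0.005170025296539317, 0.052460323851162866], [-0.9786208797000562, 0.03831925793517031, -0.20207129505792348, 0.5780733477104546], [0.2021202947522754, -0.0026313299311527334, -0.979357168019945, 0.8712632026693412], [0.0, 0.0, 0.0, 1.0]]
scene 514.4463324285284 514.4463324285284 316.48052049879146 199.31957294059532 [[0.032466764253496885, 0.9994711838271876, -0.0018060780680384336, -0.08132964294756828], [0.7665092169990403, -0.026058822645910022, -0.6417044163926463, -0.39352118860313956], [-0.6414121369871526, 0.019449690521676548, -0.7669499201800501, 1.763517909059221], [0.0, 0.0, 0.0, 1.0]]
```

View pics/top0.png

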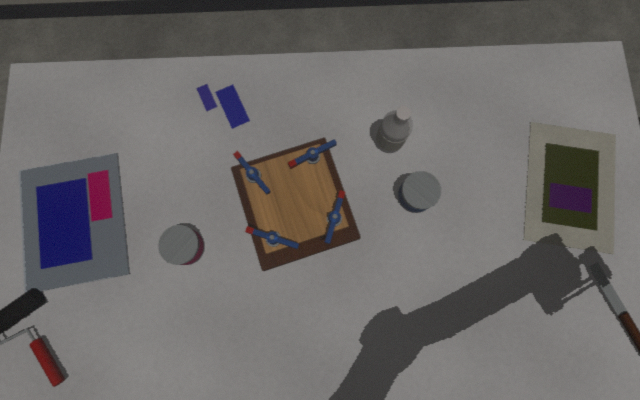

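View pics/scene0.png

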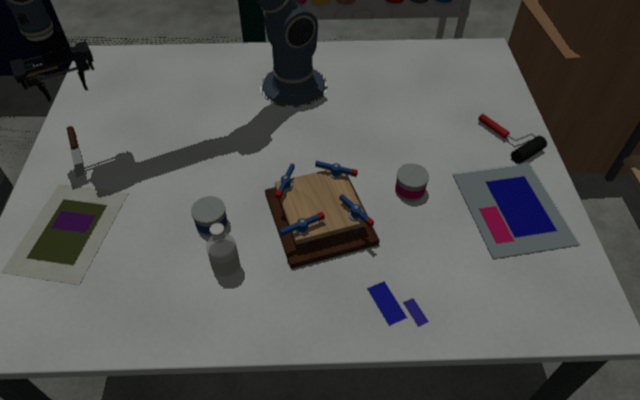

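The top view shows the press at about (295,205). The bar hubs are near (252,174), (313,154), (335,216) and (272,238), with red caps at (237,155), (292,164), (341,194) and (249,230). The tins are at (180,245) and (420,191), and the bottle is at (395,130). Next I'll fit the press and bar poses by segmentation.

```bash
cat > loc.py <<'E'
import cv2,numpy as np
from scipy.optimize import least_squares
def rayhit(c,uv,z):
    E=np.array(c['extrinsics']);R,t=E[:3,:3],E[:3,3]
    d=R.T@np.array([(uv[0]-c['cx'])/c['fx'],(uv[1]-c['cy'])/c['fy'],1]);o=-R.T@t
    return o+d*(z-o[2])/d[2]
def bars(c,box,z=0.105):
    f=c['frame'];h=cv2.cvtColor(f,cv2.COLOR_RGB2HSV).astype(int)
    H,S,V=h[...,0],h[...,1],h[...,2]
    roi=np.zeros(H.shape,bool);roi[box[1]:box[3],box[0]:box[2]]=1
    red=roi&((H<6)|(H>172))&(S>150)&(V>90); blue=roi&(H>95)&(H<125)&(S>90)&(V>40)
    m=cv2.dilate((red|blue).astype(np.uint8),np.ones((2,2),np.uint8))
    n,l,st,ce=cv2.connectedComponentsWithStats(m)
    out=[]
    for i in range(1,n):
        if st[i,4]<60: continue
        p=np.argwhere((l==i)&(red|blue))[:,::-1].astype(float)
        w=np.array([rayhit(c,q,z)[:2] for q in p])
        rd=np.array([rayhit(c,q,z)[:2] for q in np.argwhere((l==i)&red)[:,::-1]])
        if len(rd)==0: continue
        mu=w.mean(0);d=np.linalg.svd(w-mu,full_matrices=False)[2][0]
        if d@(rd.mean(0)-mu)<0:d=-d
        s=(w-mu)@d; mid=mu+d*(s.max()+s.min())/2
        out.append((mid,np.arctan2(d[1],d[0]),s.max()-s.min(),p.mean(0)))
    return out
def fit(mids):
    P=np.array([[75,70],[75,-70],[-75,-70],[-75,70]])/1000
    best=None
    for y0 in np.arange(-3.1,3.2,.3):
        def r(q):
            cs,sn=np.cos(q[2]),np.sin(q[2]);W=P@np.array([[cs,sn],[-sn,cs]])+q[:2]
            return W
        def e(q):
            W=r(q);D=np.linalg.norm(W[:,None]-mids[None],axis=2);j=D.argmin(1);return (W-mids[j]).ravel()
        s=least_squares(e,[*mids.mean(0),y0])
        if best is None or s.cost<best[0]-1e-9:best=(s.cost,s.x,r(s.x))
    return best
E
python3 - <<'E'
from cell import bot;from loc import *
for n,b in(('top',(225,130,365,275)),('scene',(262,155,385,255))):
    c=bot.camera(n);o=bars(c,b)
    for m,a,L,p in o:print(n,m.round(4),round(a,3),L.round(3),p.round(0))
    if len(o)==4:
        B=fit(np.array([q[0] for q in o]));print(B[0]**.5,B[1].round(4),B[2].round(4).tolist())
    if n=='top':
        cv2.imwrite('pics/crop.png',cv2.resize(c['frame'][125:280,220:440,::-1],None,fx=3.6,fy=3.6))
        for q in((180,243),(420,190)):print('tin',rayhit(c,q,.066))
        print('bottle',rayhit(c,(403,115),.17),rayhit(c,(395,135),.08))
E
```

```text
top [0.673  0.0246] 2.016 0.115 [313. 153.]
top [0.6347 0.1591] 0.656 0.114 [252. 173.]
top [ 0.5302 -0.0181] -0.331 0.117 [334. 217.]
top [0.4902 0.1166] 1.211 0.114 [272. 237.]
0.0007173787745870464 [ 0.582   0.0705 -2.8557] [[0.5298, -0.0178], [0.4903, 0.1165], [0.6342, 0.1589], [0.6737, 0.0245]]
tin [0.4895909  0.32333914 0.066     ]
tin [ 0.58849628 -0.21643207  0.066     ]
bottle [ 0.72673403 -0.16717583  0.17      ] [ 0.71646746 -0.1672926   0.08      ]
scene [ 0.5294 -0.0162] -0.341 0.108 [286. 178.]
scene [0.6352 0.157 ] 0.675 0.109 [355. 208.]
scene [0.6753 0.0239] 2.017 0.116 [300. 223.]
```

View pics/crop.png

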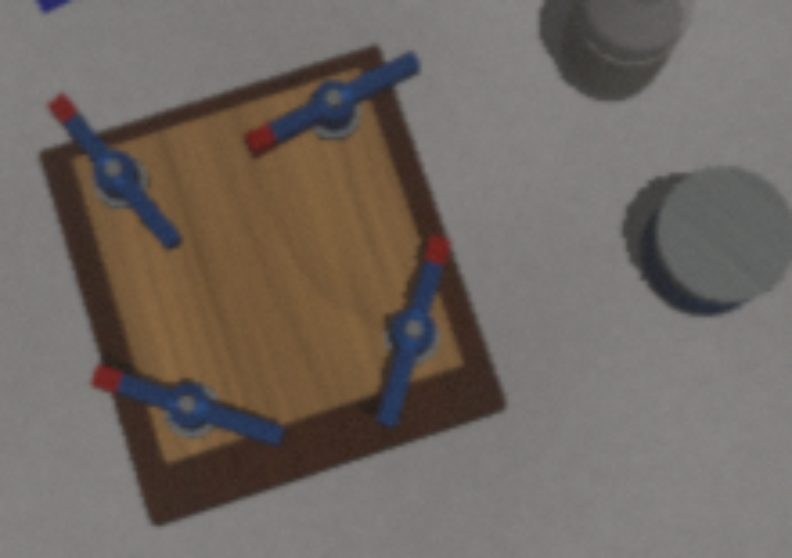

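The picture confirms the fit to about 0.7 mm. I'll straddle each T-bar with the open fingers, one on each side of the hub, and turn the tool about the nut's axis. That applies a near-pure couple. The order will be A, C, D, B and then B, D, C, A.

```bash
cat > st.py <<'E'
import sys,numpy as np
from cell import bot
N=dict(A=(.5298,-.0174),B=(.4903,.1165),C=(.6345,.1585),D=(.6740,.0244))
def st(n,phi=None,z=None):
    o=bot.get_obs();R=np.array(o['eef_rot']);p=np.array(o['tool_pos']);F=np.array(o['ft_force']);T=np.array(o['ft_torque'])
    a=np.array(N[n]);cur=np.arctan2(R[1,1],R[0,1]);d=p[:2]-a
    Tz=T[2]+d[0]*F[1]-d[1]*F[0]
    print(f"t={o['time_s']:.2f} phi={cur:.3f} z={p[2]:.4f} off_mm={(d*1e3).round(1)} F={F.round(1)} Tz={T[2]:.3f} Taxis={Tz:.3f} j7={o['joint_pos'][6]:.2f} tilt={R[:2,2].round(4)}")
    if phi is not None:
        print('rz',round(cur-phi,3),'| d tool now',(R.T@np.array([-d[0],-d[1],z-p[2]])).round(4))
a=sys.argv
st(a[1],*(map(float,a[2:4])))
E
python3 st.py A 0.215 0.328
```

```text
t=0.20 phi=-1.103 z=0.4041 off_mm=[-225.4 -584.9] F=[-0.9  0.9 -0.1] Tz=-0.028 Taxis=-0.725 j7=-0.08 tilt=[-0.0006  0.0011]
rz -1.318 | d tool now [ 0.465  -0.4203  0.0766]
```

The manual's scale: shifts go in shares of 400 mm and turns go in shares of pi/2 rad. Converting my numbers, 0.029 m / 0.4 = 0.0725, -0.0263 m / 0.4 = -0.0658.

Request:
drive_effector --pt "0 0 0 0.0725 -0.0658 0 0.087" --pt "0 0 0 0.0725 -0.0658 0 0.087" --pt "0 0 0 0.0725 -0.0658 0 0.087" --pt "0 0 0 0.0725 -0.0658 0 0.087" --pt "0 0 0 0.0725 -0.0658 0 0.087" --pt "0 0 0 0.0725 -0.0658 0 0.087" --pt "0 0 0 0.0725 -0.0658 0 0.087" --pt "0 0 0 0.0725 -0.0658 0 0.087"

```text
refused: increments[0]: [0, 0, 0, 0.0725, -0.0658, 0, 0.087] is too long (schema: maxItems 3). Nothing was moved.
```

The call was refused and nothing moved: it wants rows with the three-number parts in brackets of their own. Same move again in that form.

Request:
drive_effector --increments '[[[0,0,0],[0.0725,-0.0658,0],0.087],[[0,0,0],[0.0725,-0.0658,0],0.087],[[0,0,0],[0.0725,-0.0658,0],0.087],[[0,0,0],[0.0725,-0.0658,0],0.087],[[0,0,0],[0.0725,-0.0658,0],0.087],[[0,0,0],[0.0725,-0.0658,0],0.087],[[0,0,0],[0.0725,-0.0658,0],0.087],[[0,0,0],[0.0725,-0.0658,0],0.087]]'

```text
time_s: 0.87
tool_pos: [0.4168, -0.3081, 0.4048]
eef_rot: [[0.893, 0.451, 0.0], [0.451, -0.893, -0.0], [0.0, 0.0, -1.0]]
ft_force: [1.0, -0.0, -0.0]
finger_gap: 0.0869
grip_force: 0.0
```

Request:
drive_effector --increments '[[[0,0,0],[0.0725,-0.0658,0],0.087],[[0,0,0],[0.0725,-0.0658,0],0.087],[[0,0,0],[0.0725,-0.0658,0],0.087],[[0,0,0],[0.0725,-0.0658,0],0.087],[[0,0,0],[0.0725,-0.0658,0],0.087],[[0,0,0],[0.0725,-0.0658,0],0.087],[[0,0,0],[0.0725,-0.0658,0.05],0.087],[[0,0,0],[0.0725,-0.0658,0.05],0.087]]'

```text
time_s: 1.53
tool_pos: [0.528, -0.0196, 0.3676]
eef_rot: [[0.893, 0.451, 0.004], [0.451, -0.893, -0.0], [0.003, 0.002, -1.0]]
ft_force: [0.8, -1.1, -0.5]
finger_gap: 0.0872
grip_force: 0.0
```

Request:
drive_effector --increments '[[[0,0,-0.0789],[0,0,0],0.087],[[0,0,-0.0789],[0,0,0],0.087],[[0,0,-0.0789],[0,0,0],0.087],[[0,0,-0.0789],[0,0,0],0.087],[[0,0,-0.0789],[0,0,0],0.087],[[0,0,-0.0789],[0,0,0],0.087],[[0,0,-0.0789],[0,0,0],0.087],[[0,0,-0.0789],[0,0,0],0.087]]'

```text
time_s: 2.2
tool_pos: [0.5273, -0.0215, 0.3668]
eef_rot: [[0.105, 0.995, -0.0], [0.995, -0.105, -0.0], [-0.0, -0.0, -1.0]]
ft_force: [-0.3, 0.1, -0.1]
finger_gap: 0.087
grip_force: 0.0
```

```bash
python3 st.py A 0.215 0.268
```

```text
t=2.20 phi=-0.105 z=0.3668 off_mm=[-2.5 -4.1] F=[-0.3  0.1 -0.1] Tz=-0.022 Taxis=-0.023 j7=-0.34 tilt=[-0.0002 -0.0001]
rz -0.32 | d tool now [0.0043 0.0021 0.0987]
```

To row units: 0.035 m / 0.4 = 0.0875, 0.0287 m / 0.4 = 0.0718, -0.107 rad / 1.5708 = -0.0681.

Request:
drive_effector --increments '[[[0,0,0],[0.0108,0.0053,0],0.087],[[0,0,-0.0681],[0,0,0],0.087],[[0,0,-0.0681],[0,0,0],0.087],[[0,0,-0.0675],[0,0,0],0.087],[[0,0,0],[0,0,0.0875],0.087],[[0,0,0],[0,0,0.0875],0.087],[[0,0,0],[0,0,0.0718],0.087],[[0,0,0],[0,0,0],0.087]]'

```text
time_s: 2.87
tool_pos: [0.5277, -0.0178, 0.2631]
eef_rot: [[-0.205, 0.979, -0.011], [0.979, 0.205, 0.0], [0.002, -0.01, -1.0]]
ft_force: [-1.2, -0.5, -0.9]
finger_gap: 0.087
grip_force: 0.0
```

```bash
python3 st.py A 0.215 0.268
python3 - <<'E'
from cell import bot;import cv2
cv2.imwrite('pics/t1.png',cv2.resize(bot.camera('scene')['frame'][140:270,240:420,::-1],None,fx=4,fy=4))
E
```

```text
t=2.87 phi=0.206 z=0.2631 off_mm=[-2.1 -0.4] F=[-1.2 -0.5 -0.9] Tz=-0.030 Taxis=-0.030 j7=-0.16 tilt=[-0.0106  0.0003]
rz -0.009 | d tool now [-0.      0.0021 -0.0049]
```

View pics/t1.png

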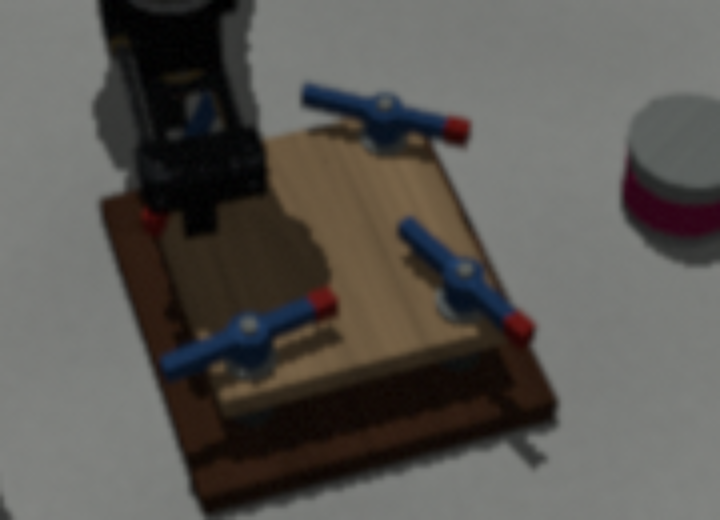

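The fingers straddle nut A, at about (190,150) in the crop, with the hub between them and nothing touching the board. Turning.

To row units: -0.003 m / 0.4 = -0.0075, 0.001 m / 0.4 = 0.0025, 0.1 rad / 1.5708 = 0.0637.

Request:
drive_effector --increments '[[[0,0,0],[0,0.0025,-0.0075],0.087],[[0,0,0.0637],[0,0,0],0.087],[[0,0,0.0637],[0,0,0],0.087],[[0,0,0.0637],[0,0,0],0.087],[[0,0,0.0637],[0,0,0],0.087],[[0,0,0.0637],[0,0,0],0.087],[[0,0,0.0637],[0,0,0],0.087],[[0,0,0],[0,0,0],0.087]]' --lines "1,2"

```text
time_s: 3.58
tool_pos: [0.5315, -0.0182, 0.2735]
```

```bash
python3 st.py A 0.215 0.268
python3 - <<'E'
from cell import bot;from loc import *
c=bot.camera('top')
for m,a,L,p in bars(c,(225,130,365,275)):print(m.round(4),round(a,3),L.round(3))
E
```

```text
t=3.58 phi=-0.394 z=0.2735 off_mm=[ 1.7 -0.8] F=[-0.6 -2.9 -1.7] Tz=0.157 Taxis=0.151 j7=-0.67 tilt=[ 0.0031 -0.0027]
rz -0.609 | d tool now [ 0.0002 -0.0019  0.0055]
[0.6727 0.0245] 2.016 0.115
[0.6341 0.1586] 0.655 0.113
[0.49   0.1163] 1.213 0.115
```

To row units: 0.003 m / 0.4 = 0.0075, 0.001 m / 0.4 = 0.0025, 0.106 rad / 1.5708 = 0.0675.

Request:
drive_effector --increments '[[[0,0,0.0675],[0,0,0.0075],0.087],[[0,0,0.0675],[0,0,0.0025],0.087],[[0,0,0.0675],[0,0,0],0.087],[[0,0,0.0675],[0,0,0],0.087],[[0,0,0.0675],[0,0,0],0.087],[[0,0,0.0675],[0,0,0],0.087],[[0,0,0.0675],[0,0,0],0.087],[[0,0,0],[0,0,0],0.087]]' --lines "1,2"

```text
time_s: 4.3
tool_pos: [0.5305, -0.0171, 0.2679]
```

```bash
python3 st.py A
```

```text
t=4.30 phi=-1.132 z=0.2679 off_mm=[0.7 0.3] F=[-3.3 -2.8 -1.3] Tz=0.116 Taxis=0.115 j7=-1.31 tilt=[-0.0008 -0.0005]
```

Request:
drive_effector --increments '[[[0,0,-0.0509],[0,0,0],0.087],[[0,0,0],[0,0,-0.0875],0.087],[[0,0,0],[0,0,-0.0875],0.087],[[0,0,0],[0,0,0],0.087]]' --lines "1,2"

```text
time_s: 4.63
tool_pos: [0.534, -0.0156, 0.3448]
```

```bash
python3 st.py C 1.215 0.335
```

```text
t=4.63 phi=-1.048 z=0.3448 off_mm=[-100.5 -174.1] F=[0.6 0.2 0.4] Tz=-0.001 Taxis=0.076 j7=-1.20 tilt=[0.0164 0.0019]
rz -2.263 | d tool now [ 0.1738 -0.1008  0.0118]
```

To row units: 0.0348 m / 0.4 = 0.087, -0.0202 m / 0.4 = -0.0505, -0.12 rad / 1.5708 = -0.0764.

Request:
drive_effector --increments '[[[0,0,0],[0.087,-0.0505,0],0.087],[[0,0,0],[0.087,-0.0505,0],0.087],[[0,0,0],[0.087,-0.0505,0],0.087],[[0,0,0],[0.087,-0.0505,0],0.087],[[0,0,0],[0.0865,-0.05,0],0.087],[[0,0,-0.0764],[0,0,0],0.087],[[0,0,-0.0764],[0,0,0],0.087],[[0,0,-0.0764],[0,0,0],0.087]]' --lines "1,2"

```text
time_s: 5.3
tool_pos: [0.6326, 0.159, 0.3385]
```

Request:
drive_effector --increments '[[[0,0,-0.0764],[0,0,0],0.087],[[0,0,-0.0764],[0,0,0],0.087],[[0,0,-0.0764],[0,0,0],0.087],[[0,0,-0.0764],[0,0,0],0.087],[[0,0,-0.0764],[0,0,0],0.087],[[0,0,-0.0764],[0,0,0],0.087],[[0,0,-0.0764],[0,0,0],0.087],[[0,0,-0.0764],[0,0,0],0.087]]' --lines "1,2"

```text
time_s: 5.97
tool_pos: [0.6325, 0.1574, 0.339]
```

Request:
drive_effector --increments '[[[0,0,-0.0764],[0,0,0],0.087],[[0,0,-0.0764],[0,0,0],0.087],[[0,0,-0.0764],[0,0,0],0.087],[[0,0,-0.0764],[0,0,0],0.087],[[0,0,-0.0764],[0,0,0],0.087],[[0,0,-0.0764],[0,0,0],0.087],[[0,0,-0.0764],[0,0,0],0.087],[[0,0,0],[0,0,0],0.087]]' --lines "1,2"

```text
time_s: 6.63
tool_pos: [0.6326, 0.157, 0.3386]
```

```bash
python3 st.py C 1.215 0.268
python3 - <<'E'
from cell import bot;from loc import *
c=bot.camera('top')
for m,a,L,p in bars(c,(225,130,365,275)):print(m.round(4),round(a,3),L.round(3))
E
```

```text
t=6.63 phi=1.112 z=0.3386 off_mm=[-1.9 -1.5] F=[-0.4 -0.2 -0.4] Tz=-0.050 Taxis=-0.050 j7=0.41 tilt=[0.0028 0.0035]
rz -0.103 | d tool now [-0.001   0.0019  0.0706]
[0.49   0.1164] 1.211 0.115
```

To row units: 0.025 m / 0.4 = 0.0625, 0.018 m / 0.4 = 0.045, -0.1 rad / 1.5708 = -0.0637.

Request:
drive_effector --increments '[[[0,0,-0.0637],[0,0,0],0.087],[[0,0,0],[-0.0025,0.0048,0.0625],0.087],[[0,0,0],[0,0,0.0625],0.087],[[0,0,0],[0,0,0.045],0.087],[[0,0,0],[0,0,0],0.087],[[0,0,0],[0,0,0],0.087]]' --lines "1,2"

```text
time_s: 7.18
tool_pos: [0.6337, 0.158, 0.2692]
```

```bash
python3 st.py C 1.215 0.268
```

```text
t=7.18 phi=1.206 z=0.2692 off_mm=[-0.8 -0.5] F=[-0.1  0.7  0.4] Tz=0.016 Taxis=0.015 j7=0.45 tilt=[-0.0003  0.0006]
rz -0.009 | d tool now [-0.0005  0.0007  0.0012]
```

Request:
drive_effector --increments '[[[0,0,0.0637],[0,0,0],0.087],[[0,0,0.0637],[0,0,0],0.087],[[0,0,0.0637],[0,0,0],0.087],[[0,0,0.0637],[0,0,0],0.087],[[0,0,0.0637],[0,0,0],0.087],[[0,0,0.0637],[0,0,0],0.087],[[0,0,0],[0,0,0],0.087]]' --lines "1,2"

```text
time_s: 7.77
tool_pos: [0.6345, 0.1579, 0.2714]
```

```bash
python3 st.py C -0.135 0.268
```

```text
t=7.77 phi=0.605 z=0.2714 off_mm=[-0.  -0.6] F=[ 1.  -1.2  0.5] Tz=0.031 Taxis=0.031 j7=-0.07 tilt=[0.0043 0.    ]
rz 0.74 | d tool now [0.0005 0.0004 0.0034]
```

```bash
python3 - <<'E'
from cell import bot;import cv2
cv2.imwrite('pics/t2.png',cv2.resize(bot.camera('scene')['frame'][140:270,240:420,::-1],None,fx=4,fy=4))
E
```

```text
(no output)
```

View pics/t2.png

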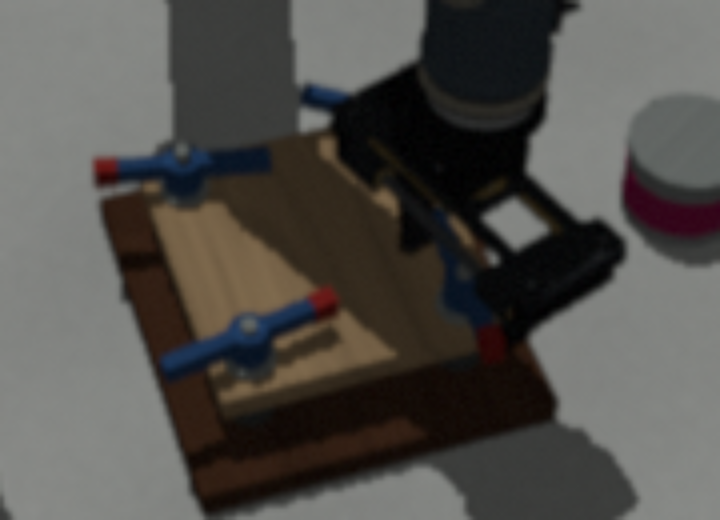

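Bar A now points along −y, with its red cap at (105,170), so it turned about 1.2 rad. Bar C is being carried by the fingers, with its cap at (492,345). Continuing.

To row units: 0.002 m / 0.4 = 0.005, 0.106 rad / 1.5708 = 0.0675.

Request:
drive_effector --increments '[[[0,0,0.0675],[0,0,0.005],0.087],[[0,0,0.0675],[0,0,0],0.087],[[0,0,0.0675],[0,0,0],0.087],[[0,0,0.0675],[0,0,0],0.087],[[0,0,0.0675],[0,0,0],0.087],[[0,0,0.0675],[0,0,0],0.087],[[0,0,0.0675],[0,0,0],0.087],[[0,0,0],[0,0,0],0.087]]' --lines "1,2"

```text
time_s: 8.48
tool_pos: [0.6339, 0.158, 0.2682]
```

```bash
python3 st.py C
```

```text
t=8.48 phi=-0.135 z=0.2682 off_mm=[-0.6 -0.5] F=[-0.5 -0.6  0.5] Tz=0.048 Taxis=0.048 j7=-0.71 tilt=[0.0016 0.    ]
```

Request:
drive_effector --increments '[[[0,0,-0.0509],[0,0,0],0.087],[[0,0,0],[0,0,-0.0875],0.087],[[0,0,0],[0,0,-0.0875],0.087],[[0,0,0],[0,0,0],0.087]]' --lines "1,2"

```text
time_s: 8.82
tool_pos: [0.6353, 0.1601, 0.3455]
```

```bash
python3 st.py D -0.576 0.335
```

```text
t=8.82 phi=-0.050 z=0.3455 off_mm=[-38.7 135.7] F=[1.1 1.5 0.4] Tz=-0.007 Taxis=-0.215 j7=-0.60 tilt=[0.0129 0.0058]
rz 0.526 | d tool now [-0.1337  0.0453  0.0102]
```

To row units: -0.0335 m / 0.4 = -0.0838, 0.0113 m / 0.4 = 0.0283, 0.13 rad / 1.5708 = 0.0828.

Request:
drive_effector --increments '[[[0,0,0],[-0.0838,0.0283,0],0.087],[[0,0,0],[-0.0838,0.0283,0],0.087],[[0,0,0],[-0.0838,0.0283,0],0.087],[[0,0,0],[-0.0838,0.0283,0],0.087],[[0,0,0.0828],[0,0,0],0.087],[[0,0,0.0828],[0,0,0],0.087],[[0,0,0.0828],[0,0,0],0.087],[[0,0,0.0764],[0,0,0],0.087]]' --lines "1,2"

```text
time_s: 9.48
tool_pos: [0.6716, 0.0221, 0.3381]
```

Request:
drive_effector --increments '[[[0,0,0],[0,0,0],0.087]]' --lines "1,2"

```text
time_s: 9.57
tool_pos: [0.6715, 0.0225, 0.3382]
```

```bash
python3 st.py D -0.576 0.268
python3 - <<'E'
from cell import bot;from loc import *
c=bot.camera('top')
for m,a,L,p in bars(c,(225,130,365,275)):print(m.round(4),round(a,3),L.round(3))
c=bot.camera('scene')
for m,a,L,p in bars(c,(255,145,390,260),z=.101):print(m.round(4),round(a,3),L.round(3))
E
```

```text
t=9.57 phi=-0.548 z=0.3382 off_mm=[-2.5 -1.9] F=[-1.8 -0.6  0. ] Tz=0.014 Taxis=0.012 j7=-0.82 tilt=[0.0019 0.001 ]
rz 0.028 | d tool now [0.0028 0.001  0.0702]
[0.6332 0.1574] -0.488 0.113
[0.49   0.1164] 1.211 0.115
[0.4972 0.1387] 1.291 0.065
[ 0.5328 -0.0481] -1.566 0.05
[0.6351 0.1598] -0.499 0.111
```

To row units: 0.025 m / 0.4 = 0.0625, 0.018 m / 0.4 = 0.045, 0.02 rad / 1.5708 = 0.0127.

Request:
drive_effector --increments '[[[0,0,0.0127],[0.007,0.0025,0.0625],0.087],[[0,0,0],[0,0,0.0625],0.087],[[0,0,0],[0,0,0.045],0.087],[[0,0,0],[0,0,0],0.087],[[0,0,0],[0,0,0],0.087]]' --lines "1,2"

```text
time_s: 10.08
tool_pos: [0.6736, 0.0236, 0.2686]
```

```bash
python3 st.py D
```

```text
t=10.08 phi=-0.567 z=0.2686 off_mm=[-0.4 -0.8] F=[-0.5  0.2  0.6] Tz=-0.002 Taxis=-0.002 j7=-0.86 tilt=[-0.0016  0.0005]
```

Request:
drive_effector --increments '[[[0,0,0.0637],[0,0,0],0.087],[[0,0,0.0637],[0,0,0],0.087],[[0,0,0.0637],[0,0,0],0.087],[[0,0,0.0637],[0,0,0],0.087],[[0,0,0.0637],[0,0,0],0.087],[[0,0,0.0637],[0,0,0],0.087],[[0,0,0],[0,0,0],0.087]]' --lines "1,2"

```text
time_s: 10.67
tool_pos: [0.6738, 0.0235, 0.2707]
```

```bash
python3 st.py D -1.926 0.268
```

```text
t=10.67 phi=-1.170 z=0.2707 off_mm=[-0.2 -0.9] F=[-1.3 -1.6 -0.1] Tz=0.010 Taxis=0.009 j7=-1.38 tilt=[ 0.0014 -0.0004]
rz 0.756 | d tool now [ 0.0005 -0.0008  0.0027]
```

To row units: 0.002 m / 0.4 = 0.005, 0.108 rad / 1.5708 = 0.0688.

Request:
drive_effector --increments '[[[0,0,0.0688],[0,0,0.005],0.087],[[0,0,0.0688],[0,0,0],0.087],[[0,0,0.0688],[0,0,0],0.087],[[0,0,0.0688],[0,0,0],0.087],[[0,0,0.0688],[0,0,0],0.087],[[0,0,0.0688],[0,0,0],0.087],[[0,0,0.0688],[0,0,0],0.087],[[0,0,0],[0,0,0],0.087]]' --lines "1,2"

```text
time_s: 11.33
tool_pos: [0.6742, 0.0238, 0.2684]
```

```bash
python3 st.py D
```

```text
t=11.33 phi=-1.924 z=0.2684 off_mm=[ 0.2 -0.6] F=[-0.5 -0.   0.3] Tz=-0.005 Taxis=-0.006 j7=-2.02 tilt=[0.0023 0.0002]
```

Request:
drive_effector --increments '[[[0,0,-0.0509],[0,0,0],0.087],[[0,0,0],[0,0,-0.0875],0.087],[[0,0,0],[0,0,-0.0875],0.087],[[0,0,0],[0,0,0],0.087]]' --lines "1,2"

```text
time_s: 11.67
tool_pos: [0.6763, 0.0239, 0.3463]
```

```bash
python3 st.py B 1.76 0.335
```

```text
t=11.67 phi=-1.840 z=0.3463 off_mm=[186.  -92.6] F=[ 1.8 -0.4  1.5] Tz=-0.019 Taxis=0.068 j7=-1.95 tilt=[0.0159 0.0021]
rz -3.6 | d tool now [-0.2041 -0.0397  0.0085]
```

To row units: -0.0408 m / 0.4 = -0.102, -0.0079 m / 0.4 = -0.0198, -0.124 rad / 1.5708 = -0.0789.

Request:
drive_effector --increments '[[[0,0,0],[-0.102,-0.0198,0],0.087],[[0,0,0],[-0.102,-0.0198,0],0.087],[[0,0,0],[-0.102,-0.0198,0],0.087],[[0,0,0],[-0.102,-0.0198,0],0.087],[[0,0,0],[-0.102,-0.0198,0],0.087],[[0,0,-0.0789],[0,0,0],0.087],[[0,0,-0.0789],[0,0,0],0.087],[[0,0,-0.0789],[0,0,0],0.087]]' --lines "1,2"

```text
time_s: 12.33
tool_pos: [0.4878, 0.1181, 0.3389]
```

Request:
drive_effector --increments '[[[0,0,-0.0789],[0,0,0],0.087],[[0,0,-0.0789],[0,0,0],0.087],[[0,0,-0.0789],[0,0,0],0.087],[[0,0,-0.0789],[0,0,0],0.087],[[0,0,-0.0789],[0,0,0],0.087],[[0,0,-0.0789],[0,0,0],0.087],[[0,0,-0.0789],[0,0,0],0.087],[[0,0,-0.0789],[0,0,0],0.087]]' --lines "1,2"

```text
time_s: 13.0
tool_pos: [0.4885, 0.1174, 0.3386]
```

Request:
drive_effector --increments '[[[0,0,-0.0789],[0,0,0],0.087],[[0,0,-0.0789],[0,0,0],0.087],[[0,0,-0.0789],[0,0,0],0.087],[[0,0,-0.0789],[0,0,0],0.087],[[0,0,-0.0789],[0,0,0],0.087],[[0,0,-0.0789],[0,0,0],0.087],[[0,0,-0.0789],[0,0,0],0.087],[[0,0,-0.0789],[0,0,0],0.087]]' --lines "1,2"

```text
time_s: 13.67
tool_pos: [0.4886, 0.1174, 0.3386]
```

Request:
drive_effector --increments '[[[0,0,-0.0789],[0,0,0],0.087],[[0,0,-0.0789],[0,0,0],0.087],[[0,0,-0.0789],[0,0,0],0.087],[[0,0,-0.0789],[0,0,0],0.087],[[0,0,-0.0789],[0,0,0],0.087],[[0,0,-0.0789],[0,0,0],0.087],[[0,0,-0.0789],[0,0,0],0.087],[[0,0,-0.0789],[0,0,0],0.087]]' --lines "1,2"

```text
time_s: 14.33
tool_pos: [0.4886, 0.1173, 0.3386]
```

Request:
drive_effector --increments '[[[0,0,-0.0789],[0,0,0],0.087],[[0,0,-0.0789],[0,0,0],0.087],[[0,0,0],[0,0,0],0.087]]' --lines "1,2"

```text
time_s: 14.58
tool_pos: [0.4886, 0.1171, 0.3384]
```

```bash
python3 st.py B 1.76 0.268
```

```text
t=14.58 phi=1.756 z=0.3384 off_mm=[-1.7  0.6] F=[-0.8  0.8  0.5] Tz=-0.038 Taxis=-0.039 j7=1.14 tilt=[0.0031 0.001 ]
rz -0.004 | d tool now [-0.0013 -0.001   0.0704]
```

```bash
python3 - <<'E'
from cell import bot;from loc import *
c=bot.camera('top')
for m,a,L,p in bars(c,(225,130,365,275),.101):print(m.round(4),round(a,3),L.round(3))
c=bot.camera('scene')
for m,a,L,p in bars(c,(255,145,390,260),z=.101):print(m.round(4),round(a,3),L.round(3))
E
```

```text
[0.6734 0.0246] 0.863 0.114
[0.6669 0.1413] -0.476 0.041
[ 0.5295 -0.0261] -1.486 0.096
[ 0.5317 -0.0176] -1.496 0.11
[0.6478 0.1529] -0.535 0.082
[0.6744 0.0216] 0.881 0.114
```

To row units: 0.025 m / 0.4 = 0.0625, 0.018 m / 0.4 = 0.045.

Request:
drive_effector --increments '[[[0,0,0],[-0.0033,-0.0025,0.0625],0.087],[[0,0,0],[0,0,0.0625],0.087],[[0,0,0],[0,0,0.045],0.087],[[0,0,0],[0,0,0],0.087],[[0,0,0],[0,0,0],0.087]]' --lines "1,2"

```text
time_s: 15.1
tool_pos: [0.4896, 0.1163, 0.2692]
```

```bash
python3 st.py B
```

```text
t=15.10 phi=1.750 z=0.2692 off_mm=[-0.7 -0.2] F=[-0.1  1.2  1.2] Tz=-0.004 Taxis=-0.005 j7=1.04 tilt=[-0.0007 -0.    ]
```

Request:
drive_effector --increments '[[[0,0,0.07],[0,0,0],0.087],[[0,0,0.07],[0,0,0],0.087],[[0,0,0.07],[0,0,0],0.087],[[0,0,0.07],[0,0,0],0.087],[[0,0,0.07],[0,0,0],0.087],[[0,0,0.07],[0,0,0],0.087],[[0,0,0],[0,0,0],0.087]]' --lines "1,2"

```text
time_s: 15.68
tool_pos: [0.4904, 0.1164, 0.271]
```

```bash
python3 st.py B 0.41 0.268
```

```text
t=15.68 phi=1.088 z=0.2710 off_mm=[ 0.1 -0.1] F=[ 0.5 -0.4 -0.2] Tz=-0.020 Taxis=-0.020 j7=0.48 tilt=[0.0041 0.0001]
rz 0.678 | d tool now [0.0001 0.0001 0.003 ]
```

To row units: 0.002 m / 0.4 = 0.005, 0.001 m / 0.4 = 0.0025, 0.113 rad / 1.5708 = 0.0719.

Request:
drive_effector --increments '[[[0,0,0.0719],[0,0,0.005],0.087],[[0,0,0.0719],[0,0,0.0025],0.087],[[0,0,0.0719],[0,0,0],0.087],[[0,0,0.0719],[0,0,0],0.087],[[0,0,0.0719],[0,0,0],0.087],[[0,0,0.0719],[0,0,0],0.087]]' --lines "1,2"

```text
time_s: 16.18
tool_pos: [0.4905, 0.1158, 0.2675]
```

```bash
python3 st.py B
```

```text
t=16.18 phi=0.410 z=0.2675 off_mm=[ 0.2 -0.7] F=[ 1.5 -2.3 -2.2] Tz=0.190 Taxis=0.191 j7=-0.11 tilt=[ 0.0036 -0.0001]
```

Request:
drive_effector --increments '[[[0,0,0],[0,0,0],0.087],[[0,0,0],[0,0,0],0.087],[[0,0,0],[0,0,0],0.087],[[0,0,0],[0,0,0],0.087]]' --lines "1,2"

```text
time_s: 16.52
tool_pos: [0.4898, 0.1161, 0.2667]
```

```bash
python3 st.py B -0.2 0.266
```

```text
t=16.52 phi=0.414 z=0.2667 off_mm=[-0.5 -0.4] F=[ 1.  -0.9  0.7] Tz=0.097 Taxis=0.098 j7=-0.11 tilt=[0.0009 0.0002]
rz 0.614 | d tool now [0.0001 0.0006 0.0007]
```

Round one is done, with all four bars turned about 1.15 rad (4 mm). Starting round two with the pair B and D.

To row units: 0.001 m / 0.4 = 0.0025, 0.08 rad / 1.5708 = 0.0509.

Request:
drive_effector --increments '[[[0,0,0.0509],[0,0,0],0.087],[[0,0,0.0509],[0,0,0],0.087],[[0,0,0.0509],[0,0,0],0.087],[[0,0,0.0509],[0,0,0.0025],0.087]]' --lines "1,2"

```text
time_s: 16.85
tool_pos: [0.4898, 0.1159, 0.2653]
```

```bash
python3 st.py B
```

```text
t=16.85 phi=0.090 z=0.2653 off_mm=[-0.5 -0.6] F=[ 1.1 -1.5  3.2] Tz=0.222 Taxis=0.224 j7=-0.39 tilt=[ 0.0005 -0.    ]
```

Request:
drive_effector --increments '[[[0,0,0.0382],[0,0,0],0.087],[[0,0,0.0382],[0,0,0.0025],0.087]]' --lines "1,1"

```text
time_s: 17.02
```

```bash
python3 st.py B
```

```text
t=17.02 phi=-0.029 z=0.2645 off_mm=[-0.6 -0.4] F=[-0.1 -0.9  3.6] Tz=0.148 Taxis=0.149 j7=-0.50 tilt=[ 0.0004 -0.0001]
```

Request:
drive_effector --increments '[[[0,0,0.0382],[0,0,0],0.087],[[0,0,0.0382],[0,0,0],0.087]]' --lines "1,1"

```text
time_s: 17.18
```

```bash
python3 st.py B
```

```text
t=17.18 phi=-0.148 z=0.2642 off_mm=[-0.6 -0.4] F=[ 1.5 -1.2 -1.5] Tz=0.242 Taxis=0.243 j7=-0.60 tilt=[0.0004 0.0001]
```

To row units: -0.035 m / 0.4 = -0.0875, -0.08 rad / 1.5708 = -0.0509.

Request:
drive_effector --increments '[[[0,0,-0.0509],[0,0,0],0.087],[[0,0,0],[0,0,-0.0875],0.087],[[0,0,0],[0,0,-0.0875],0.087],[[0,0,0],[0,0,0],0.087]]' --lines "1,2"

```text
time_s: 17.52
tool_pos: [0.4913, 0.1176, 0.3398]
```

```bash
python3 st.py D 1.416 0.335
```

```text
t=17.52 phi=-0.066 z=0.3398 off_mm=[-182.7   93.2] F=[ 1.1 -0.2  0.1] Tz=-0.008 Taxis=-0.065 j7=-0.49 tilt=[0.0104 0.0038]
rz -1.482 | d tool now [-0.0809  0.1884  0.0064]
```

To row units: 0.038 m / 0.4 = 0.095, -0.0162 m / 0.4 = -0.0405, -0.124 rad / 1.5708 = -0.0789.

Request:
drive_effector --increments '[[[0,0,0],[-0.0405,0.095,0],0.087],[[0,0,0],[-0.0405,0.095,0],0.087],[[0,0,0],[-0.0405,0.095,0],0.087],[[0,0,0],[-0.0405,0.095,0],0.087],[[0,0,0],[-0.0405,0.095,0],0.087],[[0,0,-0.0789],[0,0,0],0.087],[[0,0,-0.0789],[0,0,0],0.087],[[0,0,-0.0789],[0,0,0],0.087]]' --lines "1,2"

```text
time_s: 18.18
tool_pos: [0.674, 0.0223, 0.3332]
```

Request:
drive_effector --increments '[[[0,0,-0.0789],[0,0,0],0.087],[[0,0,-0.0789],[0,0,0],0.087],[[0,0,-0.0789],[0,0,0],0.087],[[0,0,-0.0789],[0,0,0],0.087],[[0,0,-0.0789],[0,0,0],0.087],[[0,0,-0.0789],[0,0,0],0.087],[[0,0,-0.0789],[0,0,0],0.087],[[0,0,-0.0789],[0,0,0],0.087]]' --lines "1,2"

```text
time_s: 18.85
tool_pos: [0.6735, 0.0228, 0.3339]
```

Request:
drive_effector --increments '[[[0,0,-0.0789],[0,0,0],0.087],[[0,0,0],[0,0,0],0.087]]' --lines "1,2"

```text
time_s: 19.02
tool_pos: [0.6735, 0.0225, 0.3338]
```

```bash
python3 st.py D 1.416 0.265
python3 - <<'E'
from cell import bot;from loc import *
for n,b in(('top',(225,130,365,275)),('scene',(255,145,390,260))):
    c=bot.camera(n)
    for m,a,L,p in bars(c,b,.099):print(n,m.round(4),round(a,3),L.round(3))
E
```

```text
t=19.02 phi=1.423 z=0.3338 off_mm=[-0.5 -1.9] F=[ 0.2 -0.2 -0.5] Tz=-0.061 Taxis=-0.060 j7=1.05 tilt=[-0.0007  0.0017]
rz 0.007 | d tool now [-0.0003  0.0019  0.0688]
top [0.634  0.1588] -0.49 0.112
top [0.4906 0.1162] -0.489 0.116
top [ 0.5303 -0.0441] -1.403 0.061
scene [0.6311 0.1615] -0.492 0.105
```

To row units: 0.025 m / 0.4 = 0.0625, 0.018 m / 0.4 = 0.045, 0.1 rad / 1.5708 = 0.0637.

Request:
drive_effector --increments '[[[0,0,0],[0,0.0048,0.0625],0.087],[[0,0,0],[0,0,0.0625],0.087],[[0,0,0],[0,0,0.045],0.087],[[0,0,0],[0,0,0],0.087],[[0,0,0.0637],[0,0,0],0.087],[[0,0,0.0637],[0,0,0],0.087],[[0,0,0.0637],[0,0,0],0.087],[[0,0,0.0637],[0,0,0],0.087]]' --lines "1,1"

```text
time_s: 19.78
```

```bash
python3 st.py D
```

```text
t=19.78 phi=1.014 z=0.2671 off_mm=[ 0.5 -0.3] F=[ 1.9 -0.4 -3.4] Tz=0.215 Taxis=0.215 j7=0.66 tilt=[ 0.0023 -0.0003]
```

Request:
drive_effector --increments '[[[0,0,0.0382],[0,0,0.0025],0.087],[[0,0,0.0382],[0,0,0.0025],0.087],[[0,0,0.0382],[0,0,0],0.087]]' --lines "1,1"

```text
time_s: 20.03
```

```bash
python3 st.py D
```

```text
t=20.03 phi=0.836 z=0.2660 off_mm=[ 0.6 -0.4] F=[ 0.5 -0.9 -0.2] Tz=0.247 Taxis=0.247 j7=0.50 tilt=[ 0.003 -0.001]
```

Request:
drive_effector --increments '[[[0,0,0.0382],[0,0,0],0.087],[[0,0,0.0382],[0,0,0],0.087]]' --lines "1,1"

```text
time_s: 20.2
```

```bash
python3 st.py D
```

```text
t=20.20 phi=0.716 z=0.2657 off_mm=[ 0.6 -0.6] F=[ 1.2 -1.6 -1.1] Tz=0.204 Taxis=0.204 j7=0.40 tilt=[ 0.0031 -0.001 ]
```

To row units: 0.05 rad / 1.5708 = 0.0318.

Request:
drive_effector --increments '[[[0,0,0.0318],[0,0,0],0.087],[[0,0,0.0318],[0,0,0],0.087]]' --lines "1,1"

```text
time_s: 20.37
```

```bash
python3 st.py D
```

```text
t=20.37 phi=0.616 z=0.2655 off_mm=[ 0.7 -0.7] F=[ 2.4 -2.7 -1.5] Tz=0.222 Taxis=0.222 j7=0.32 tilt=[ 0.0032 -0.0011]
```

Request:
drive_effector --increments '[[[0,0,0.0255],[0,0,0],0.087],[[0,0,0.0255],[0,0,0],0.087]]' --lines "1,1"

```text
time_s: 20.53
```

```bash
python3 st.py D
```

```text
t=20.53 phi=0.537 z=0.2654 off_mm=[ 0.7 -0.8] F=[ 2.  -1.8 -2.8] Tz=0.205 Taxis=0.206 j7=0.25 tilt=[ 0.0033 -0.0012]
```

Request:
drive_effector --increments '[[[0,0,0.0255],[0,0,0],0.087]]' --lines "1,1"

```text
time_s: 20.62
```

```bash
python3 st.py D
```

```text
t=20.62 phi=0.497 z=0.2653 off_mm=[ 0.7 -0.9] F=[ 1.3 -2.5 -3.4] Tz=0.202 Taxis=0.201 j7=0.21 tilt=[ 0.0032 -0.0012]
```

Request:
drive_effector --increments '[[[0,0,0.0255],[0,0,0],0.087]]' --lines "1,1"

```text
time_s: 20.7
```

```bash
python3 st.py D
```

```text
t=20.70 phi=0.457 z=0.2653 off_mm=[ 0.7 -1. ] F=[ 1.8 -1.6 -3. ] Tz=0.220 Taxis=0.221 j7=0.18 tilt=[ 0.0031 -0.0013]
```

To row units: 0.03 rad / 1.5708 = 0.0191.

Request:
drive_effector --increments '[[[0,0,0.0191],[0,0,0],0.087],[[0,0,0.0191],[0,0,0],0.087]]' --lines "1,1"

```text
time_s: 20.87
```

```bash
python3 st.py D
```

```text
t=20.87 phi=0.397 z=0.2652 off_mm=[ 0.6 -1. ] F=[ 1.5 -1.7 -2.4] Tz=0.229 Taxis=0.229 j7=0.13 tilt=[ 0.0029 -0.0015]
```

Request:
drive_effector --increments '[[[0,0,0.0191],[0,0,0],0.087],[[0,0,0.0191],[0,0,0],0.087]]' --lines "1,1"

```text
time_s: 21.03
```

```bash
python3 st.py D
```

```text
t=21.03 phi=0.337 z=0.2652 off_mm=[ 0.6 -1.1] F=[ 2.1 -3.1 -3.5] Tz=0.210 Taxis=0.210 j7=0.08 tilt=[ 0.0028 -0.0015]
```

Request:
drive_effector --increments '[[[0,0,0.0191],[0,0,0],0.087],[[0,0,0.0191],[0,0,0],0.087]]' --lines "1,1"

```text
time_s: 21.2
```

```bash
python3 st.py D
```

```text
t=21.20 phi=0.277 z=0.2651 off_mm=[ 0.6 -1.1] F=[ 2.2 -2.2 -3.7] Tz=0.284 Taxis=0.286 j7=0.03 tilt=[ 0.0028 -0.0017]
```

The manual's scale: shifts go in shares of 400 mm and turns go in shares of pi/2 rad. Converting my numbers, 0.02 rad / 1.5708 = 0.0127.

Request:
drive_effector --increments '[[[0,0,0.0127],[0,0,0],0.087]]' --lines "1,1"

```text
time_s: 21.28
```

```bash
python3 st.py D
```

```text
t=21.28 phi=0.258 z=0.2651 off_mm=[ 0.6 -1.1] F=[ 2.3 -2.6 -2.4] Tz=0.259 Taxis=0.260 j7=0.01 tilt=[ 0.0028 -0.0016]
```

Request:
drive_effector --increments '[[[0,0,0.0127],[0,0,0],0.087]]' --lines "1,1"

```text
time_s: 21.37
```

```bash
python3 st.py D
```

```text
t=21.37 phi=0.238 z=0.2651 off_mm=[ 0.6 -1.1] F=[ 3.1 -3.7 -2.1] Tz=0.271 Taxis=0.273 j7=-0.01 tilt=[ 0.0027 -0.0016]
```

To row units: 0.03 rad / 1.5708 = 0.0191.

Request:
drive_effector --increments '[[[0,0,0.0191],[0,0,0],0.087]]' --lines "1,1"

```text
time_s: 21.45
```

```bash
python3 st.py D
```

```text
t=21.45 phi=0.208 z=0.2650 off_mm=[ 0.6 -1.2] F=[ 2.6 -4.4 -3.1] Tz=0.359 Taxis=0.360 j7=-0.03 tilt=[ 0.0026 -0.0015]
```

Request:
drive_effector --increments '[[[0,0,0.0191],[0,0,0],0.087]]' --lines "1,1"

```text
time_s: 21.53
```

```bash
python3 st.py D
```

```text
t=21.53 phi=0.178 z=0.2650 off_mm=[ 0.6 -1.2] F=[ 3.1 -3.3 -1.4] Tz=0.388 Taxis=0.389 j7=-0.06 tilt=[ 0.0027 -0.0016]
```

Request:
drive_effector --increments '[[[0,0,0.0191],[0,0,0],0.087]]' --lines "1,1"

```text
time_s: 21.62
```

```bash
python3 st.py D
```

```text
t=21.62 phi=0.148 z=0.2650 off_mm=[ 0.6 -1.2] F=[ 3.5 -4.3 -2.1] Tz=0.346 Taxis=0.348 j7=-0.08 tilt=[ 0.0027 -0.0017]
```

D is firm. Back to B to finish that pair.

To row units: -0.035 m / 0.4 = -0.0875, -0.08 rad / 1.5708 = -0.0509.

Request:
drive_effector --increments '[[[0,0,-0.0509],[0,0,0],0.087],[[0,0,0],[0,0,-0.0875],0.087],[[0,0,0],[0,0,-0.0875],0.087],[[0,0,0],[0,0,0],0.087]]' --lines "1,2"

```text
time_s: 21.95
tool_pos: [0.6759, 0.0259, 0.3426]
```

```bash
python3 st.py B 0.06 0.335
```

```text
t=21.95 phi=0.229 z=0.3426 off_mm=[185.6 -90.6] F=[0.9 0.1 1.4] Tz=0.008 Taxis=0.117 j7=0.00 tilt=[0.013  0.0032]
rz 0.169 | d tool now [ 0.1304 -0.1602  0.0054]
```

To row units: -0.032 m / 0.4 = -0.08, 0.0261 m / 0.4 = 0.0653, 0.085 rad / 1.5708 = 0.0541.

Request:
drive_effector --increments '[[[0,0,0],[0.0653,-0.08,0],0.087],[[0,0,0],[0.0653,-0.08,0],0.087],[[0,0,0],[0.0653,-0.08,0],0.087],[[0,0,0],[0.0653,-0.08,0],0.087],[[0,0,0],[0.0653,-0.08,0],0.087],[[0,0,0.0541],[0,0,0],0.087],[[0,0,0.0541],[0,0,0],0.087],[[0,0,0],[0,0,0],0.087]]' --lines "1,2"

```text
time_s: 22.62
tool_pos: [0.4875, 0.1161, 0.3353]
```

```bash
python3 st.py B 0.06 0.264
python3 - <<'E'
from cell import bot;from loc import *
for n,b in(('top',(225,130,365,275)),('scene',(255,145,390,260))):
    c=bot.camera(n)
    for m,a,L,p in bars(c,b,.098):print(n,m.round(4),round(a,3),L.round(3))
E
```

```text
t=22.62 phi=0.059 z=0.3353 off_mm=[-2.8 -0.4] F=[0.2 0.4 0.7] Tz=0.002 Taxis=0.001 j7=-0.36 tilt=[0.0014 0.0011]
rz -0.001 | d tool now [0.0001 0.0027 0.0713]
top [0.6735 0.0242] -0.113 0.112
top [0.6692 0.141 ] -0.535 0.038
top [ 0.5293 -0.0176] -1.492 0.114
scene [ 0.5294 -0.0179] -1.512 0.11
scene [0.6468 0.1519] -0.518 0.077
scene [0.6735 0.0246] -0.127 0.111
```

To row units: 0.025 m / 0.4 = 0.0625, 0.02 m / 0.4 = 0.05, 0.08 rad / 1.5708 = 0.0509.

Request:
drive_effector --increments '[[[0,0,0],[0,0.0068,0.0625],0.087],[[0,0,0],[0,0,0.0625],0.087],[[0,0,0],[0,0,0.05],0.087],[[0,0,0],[0,0,0],0.087],[[0,0,0.0509],[0,0,0],0.087],[[0,0,0.0509],[0,0,0],0.087],[[0,0,0.0382],[0,0,0],0.087]]' --lines "1,1"

```text
time_s: 23.3
```

```bash
python3 st.py B
```

```text
t=23.30 phi=-0.163 z=0.2650 off_mm=[ 1.4 -1.5] F=[ 0.2 -0.3 -1.9] Tz=0.173 Taxis=0.172 j7=-0.60 tilt=[0.0005 0.0003]
```

Request:
drive_effector --increments '[[[0,0,0.0318],[0,0,0],0.087],[[0,0,0.0318],[0,0,0],0.087]]' --lines "1,1"

```text
time_s: 23.47
```

```bash
python3 st.py B
```

```text
t=23.47 phi=-0.261 z=0.2649 off_mm=[ 1.2 -1.5] F=[ 0.1 -0.1 -3.7] Tz=0.206 Taxis=0.206 j7=-0.68 tilt=[0.0007 0.0002]
```

Request:
drive_effector --increments '[[[0,0,0.0255],[0,0,0],0.087]]' --lines "1,1"

```text
time_s: 23.55
```

```bash
python3 st.py B
```

```text
t=23.55 phi=-0.301 z=0.2648 off_mm=[ 1.2 -1.6] F=[-0.  -0.3 -3.7] Tz=0.170 Taxis=0.170 j7=-0.72 tilt=[0.0006 0.0001]
```

Request:
drive_effector --increments '[[[0,0,0.0255],[0,0,0],0.087]]' --lines "1,1"

```text
time_s: 23.63
```

```bash
python3 st.py B
```

```text
t=23.63 phi=-0.340 z=0.2648 off_mm=[ 1.1 -1.6] F=[ 0.5 -0.9 -3.9] Tz=0.230 Taxis=0.230 j7=-0.75 tilt=[0.0004 0.0001]
```

To row units: 0.04 rad / 1.5708 = 0.0255.

Request:
drive_effector --increments '[[[0,0,0.0255],[0,0,0],0.087],[[0,0,0.0255],[0,0,0],0.087]]' --lines "1,1"

```text
time_s: 23.8
```

```bash
python3 st.py B
```

```text
t=23.80 phi=-0.420 z=0.2647 off_mm=[ 1.1 -1.6] F=[ 0.1 -0.5 -3.4] Tz=0.336 Taxis=0.335 j7=-0.82 tilt=[ 0.0002 -0.    ]
```

Request:
drive_effector --increments '[[[0,0,0.0191],[0,0,0],0.087],[[0,0,0.0191],[0,0,0],0.087]]' --lines "1,1"

```text
time_s: 23.97
```

```bash
python3 st.py B
```

```text
t=23.97 phi=-0.479 z=0.2647 off_mm=[ 1.1 -1.7] F=[ 1.  -1.5 -3.7] Tz=0.386 Taxis=0.386 j7=-0.87 tilt=[ 0.0002 -0.0002]
```

Request:
drive_effector --increments '[[[0,0,0.0191],[0,0,0],0.087]]' --lines "1,1"

```text
time_s: 24.05
```

```bash
python3 st.py B
```

```text
t=24.05 phi=-0.509 z=0.2647 off_mm=[ 1.  -1.6] F=[ 0.2 -1.8 -3.4] Tz=0.389 Taxis=0.387 j7=-0.90 tilt=[ 0.0001 -0.0002]
```

Request:
drive_effector --increments '[[[0,0,0.0191],[0,0,0],0.087]]' --lines "1,1"

```text
time_s: 24.13
```

```bash
python3 st.py B
```

```text
t=24.13 phi=-0.539 z=0.2647 off_mm=[ 1.  -1.7] F=[ 0.5 -0.8 -4.3] Tz=0.408 Taxis=0.408 j7=-0.93 tilt=[ 0.     -0.0003]
```

B is firm. Now the other pair, C first.

To row units: -0.035 m / 0.4 = -0.0875, -0.08 rad / 1.5708 = -0.0509.

Request:
drive_effector --increments '[[[0,0,-0.0509],[0,0,0],0.087],[[0,0,0],[0,0,-0.0875],0.087],[[0,0,0],[0,0,-0.0875],0.087],[[0,0,0],[0,0,0],0.087]]' --lines "1,2"

```text
time_s: 24.47
tool_pos: [0.4937, 0.116, 0.3413]
```

```bash
python3 st.py C 0.062 0.335
```

```text
t=24.47 phi=-0.460 z=0.3413 off_mm=[-140.8  -42.5] F=[1.3 1.2 0.2] Tz=-0.051 Taxis=-0.163 j7=-0.83 tilt=[0.0127 0.0044]
rz -0.522 | d tool now [0.1005 0.1073 0.0082]
```

To row units: 0.0268 m / 0.4 = 0.067, 0.0251 m / 0.4 = 0.0628, -0.124 rad / 1.5708 = -0.0789.

Request:
drive_effector --increments '[[[0,0,0],[0.0628,0.067,0],0.087],[[0,0,0],[0.0628,0.067,0],0.087],[[0,0,0],[0.0628,0.067,0],0.087],[[0,0,0],[0.0628,0.067,0],0.087],[[0,0,-0.0789],[0,0,0],0.087],[[0,0,-0.0789],[0,0,0],0.087],[[0,0,-0.0789],[0,0,0],0.087],[[0,0,-0.0789],[0,0,0],0.087]]' --lines "1,2"

```text
time_s: 25.13
tool_pos: [0.6323, 0.1575, 0.3351]
```

Request:
drive_effector --increments '[[[0,0,-0.0191],[0,0,0],0.087],[[0,0,0],[0,0,0],0.087]]' --lines "1,1"

```text
time_s: 25.3
```

```bash
python3 st.py C 0.062 0.264
```

```text
t=25.30 phi=0.066 z=0.3352 off_mm=[-2.4 -1.3] F=[ 0.3  0.2 -0.5] Tz=-0.034 Taxis=-0.034 j7=-0.37 tilt=[0.0011 0.0012]
rz 0.004 | d tool now [0.0011 0.0024 0.0712]
```

To row units: 0.025 m / 0.4 = 0.0625, 0.019 m / 0.4 = 0.0475, 0.1 rad / 1.5708 = 0.0637.

Request:
drive_effector --increments '[[[0,0,0],[0.0028,0.006,0.0625],0.087],[[0,0,0],[0,0,0.0625],0.087],[[0,0,0],[0,0,0.0475],0.087],[[0,0,0],[0,0,0],0.087],[[0,0,0.0637],[0,0,0],0.087],[[0,0,0.0637],[0,0,0],0.087],[[0,0,0.0637],[0,0,0],0.087],[[0,0,0.0637],[0,0,0],0.087]]' --lines "1,1"

```text
time_s: 25.97
```

```bash
python3 st.py C
```

```text
t=25.97 phi=-0.339 z=0.2663 off_mm=[-0.3 -0.5] F=[-0.4 -2.  -2.1] Tz=0.157 Taxis=0.158 j7=-0.74 tilt=[ 0.0003 -0.0007]
```

Request:
drive_effector --increments '[[[0,0,0.0509],[0,0,0],0.087],[[0,0,0.0509],[0,0,0],0.087]]' --lines "1,1"

```text
time_s: 26.13
```

```bash
python3 st.py C
```

```text
t=26.13 phi=-0.498 z=0.2664 off_mm=[-0.3 -0.3] F=[ 0.6 -0.  -1.8] Tz=0.162 Taxis=0.162 j7=-0.87 tilt=[ 0.0004 -0.0006]
```

Request:
drive_effector --increments '[[[0,0,0.0509],[0,0,0],0.087],[[0,0,0.0509],[0,0,0],0.087]]' --lines "1,1"

```text
time_s: 26.3
```

```bash
python3 st.py C
```

```text
t=26.30 phi=-0.658 z=0.2664 off_mm=[-0.3 -0.2] F=[-0.3 -1.2 -1.9] Tz=0.121 Taxis=0.122 j7=-1.01 tilt=[ 0.0004 -0.0003]
```

Request:
drive_effector --increments '[[[0,0,0.0318],[0,0,0],0.087]]' --lines "1,1"

```text
time_s: 26.38
```

```bash
python3 st.py C
```

```text
t=26.38 phi=-0.707 z=0.2664 off_mm=[-0.3 -0.1] F=[-0.6 -1.5 -1.9] Tz=0.144 Taxis=0.144 j7=-1.05 tilt=[ 0.0005 -0.0003]
```

To row units: 0.05 rad / 1.5708 = 0.0318.

Request:
drive_effector --increments '[[[0,0,0.0318],[0,0,0],0.087],[[0,0,0.0318],[0,0,0],0.087]]' --lines "1,1"

```text
time_s: 26.55
```

```bash
python3 st.py C
```

```text
t=26.55 phi=-0.806 z=0.2664 off_mm=[-0.3 -0. ] F=[ 0.2 -0.3 -2.8] Tz=0.128 Taxis=0.128 j7=-1.13 tilt=[ 0.0006 -0.    ]
```

Request:
drive_effector --increments '[[[0,0,0.0255],[0,0,0],0.087]]' --lines "1,1"

```text
time_s: 26.63
```

```bash
python3 st.py C
```

```text
t=26.63 phi=-0.846 z=0.2664 off_mm=[-0.3  0. ] F=[-0.2 -1.2 -2.9] Tz=0.160 Taxis=0.161 j7=-1.17 tilt=[0.0007 0.0001]
```

Request:
drive_effector --increments '[[[0,0,0.0255],[0,0,0],0.087]]' --lines "1,1"

```text
time_s: 26.72
```

```bash
python3 st.py C
```

```text
t=26.72 phi=-0.886 z=0.2664 off_mm=[-0.3  0.1] F=[-0.5 -1.5 -2.1] Tz=0.139 Taxis=0.140 j7=-1.20 tilt=[0.0007 0.0002]
```

Request:
drive_effector --increments '[[[0,0,0.0255],[0,0,0],0.087]]' --lines "1,1"

```text
time_s: 26.8
```

```bash
python3 st.py C
```

```text
t=26.80 phi=-0.926 z=0.2665 off_mm=[-0.3  0.1] F=[ 0.8 -0.1 -1.8] Tz=0.129 Taxis=0.129 j7=-1.24 tilt=[0.0008 0.0003]
```

To row units: 0.04 rad / 1.5708 = 0.0255.

Request:
drive_effector --increments '[[[0,0,0.0255],[0,0,0],0.087],[[0,0,0.0255],[0,0,0],0.087]]' --lines "1,1"

```text
time_s: 26.97
```

```bash
python3 st.py C
```

```text
t=26.97 phi=-1.006 z=0.2664 off_mm=[-0.2  0.2] F=[ 0.8 -0.8 -2.6] Tz=0.196 Taxis=0.197 j7=-1.30 tilt=[0.0009 0.0004]
```

Request:
drive_effector --increments '[[[0,0,0.0255],[0,0,0],0.087]]' --lines "1,1"

```text
time_s: 27.05
```

```bash
python3 st.py C
```

```text
t=27.05 phi=-1.046 z=0.2665 off_mm=[-0.2  0.1] F=[ 0.7 -1.5 -3.3] Tz=0.188 Taxis=0.188 j7=-1.34 tilt=[0.0011 0.0004]
```

Request:
drive_effector --increments '[[[0,0,0.0255],[0,0,0],0.087]]' --lines "1,1"

```text
time_s: 27.13
```

```bash
python3 st.py C
```

```text
t=27.13 phi=-1.085 z=0.2664 off_mm=[-0.2  0.2] F=[ 0.2 -0.6 -2. ] Tz=0.222 Taxis=0.222 j7=-1.37 tilt=[0.0012 0.0004]
```

Request:
drive_effector --increments '[[[0,0,0.0191],[0,0,0],0.087]]' --lines "1,1"

```text
time_s: 27.22
```

```bash
python3 st.py C
```

```text
t=27.22 phi=-1.115 z=0.2665 off_mm=[-0.1  0.2] F=[ 0.1 -0.1 -2.4] Tz=0.263 Taxis=0.263 j7=-1.40 tilt=[0.0014 0.0003]
```

To row units: 0.03 rad / 1.5708 = 0.0191.

Request:
drive_effector --increments '[[[0,0,0.0191],[0,0,0],0.087]]' --lines "1,1"

```text
time_s: 27.3
```

```bash
python3 st.py C
```

```text
t=27.30 phi=-1.145 z=0.2665 off_mm=[-0.1  0.2] F=[ 0.4 -0.6 -3.1] Tz=0.309 Taxis=0.309 j7=-1.42 tilt=[0.0014 0.0003]
```

Request:
drive_effector --increments '[[[0,0,0.0191],[0,0,0],0.087]]' --lines "1,1"

```text
time_s: 27.38
```

```bash
python3 st.py C
```

```text
t=27.38 phi=-1.174 z=0.2664 off_mm=[-0.1  0.2] F=[ 1.2 -0.8 -4.2] Tz=0.330 Taxis=0.329 j7=-1.45 tilt=[0.0014 0.0003]
```

Request:
drive_effector --increments '[[[0,0,0.0191],[0,0,0],0.087]]' --lines "1,1"

```text
time_s: 27.47
```

```bash
python3 st.py C
```

```text
t=27.47 phi=-1.204 z=0.2664 off_mm=[-0.1  0.2] F=[ 0.4 -0.5 -3.5] Tz=0.378 Taxis=0.377 j7=-1.47 tilt=[0.0016 0.0003]
```

Request:
drive_effector --increments '[[[0,0,0.0191],[0,0,0],0.087]]' --lines "1,1"

```text
time_s: 27.55
```

```bash
python3 st.py C
```

```text
t=27.55 phi=-1.234 z=0.2664 off_mm=[-0.1  0.2] F=[ 1.6 -0.7 -3.6] Tz=0.343 Taxis=0.343 j7=-1.50 tilt=[0.0016 0.0003]
```

To row units: -0.035 m / 0.4 = -0.0875, -0.08 rad / 1.5708 = -0.0509.

Request:
drive_effector --increments '[[[0,0,-0.0509],[0,0,0],0.087],[[0,0,0],[0,0,-0.0875],0.087],[[0,0,0],[0,0,-0.0875],0.087],[[0,0,0],[0,0,0],0.087]]' --lines "1,2"

```text
time_s: 27.88
tool_pos: [0.6366, 0.1594, 0.3445]
```

```bash
python3 st.py A -0.94 0.335
```

```text
t=27.88 phi=-1.154 z=0.3445 off_mm=[106.8 176.8] F=[ 1.6 -0.3  0.9] Tz=-0.005 Taxis=-0.326 j7=-1.43 tilt=[0.0148 0.0054]
rz -0.214 | d tool now [-0.1693  0.1184  0.007 ]
```

To row units: -0.0339 m / 0.4 = -0.0848, 0.0237 m / 0.4 = 0.0593, -0.107 rad / 1.5708 = -0.0681.

Request:
drive_effector --increments '[[[0,0,0],[-0.0848,0.0593,0],0.087],[[0,0,0],[-0.0848,0.0593,0],0.087],[[0,0,0],[-0.0848,0.0593,0],0.087],[[0,0,0],[-0.0848,0.0593,0],0.087],[[0,0,0],[-0.0848,0.0593,0],0.087],[[0,0,-0.0681],[0,0,0],0.087],[[0,0,-0.0681],[0,0,0],0.087],[[0,0,0],[0,0,0],0.087]]' --lines "1,2"

```text
time_s: 28.55
tool_pos: [0.5271, -0.019, 0.3371]
```

```bash
python3 st.py A -0.94 0.264
python3 - <<'E'
from cell import bot;from loc import *
for n,b in(('top',(225,130,365,275)),('scene',(255,145,390,260))):
    c=bot.camera(n)
    for m,a,L,p in bars(c,b,.098):print(n,m.round(4),round(a,3),L.round(3))
E
```

```text
t=28.55 phi=-0.940 z=0.3371 off_mm=[-2.7 -1.6] F=[-0.   0.9 -0.8] Tz=-0.047 Taxis=-0.049 j7=-0.96 tilt=[0.0034 0.0009]
rz -0.0 | d tool now [0.0029 0.0002 0.0731]
top [0.6972 0.024 ] -0.218 0.065
top [0.6338 0.1573] -1.48 0.113
scene [ 0.5305 -0.0391] -1.588 0.068
scene [0.637  0.1576] -1.503 0.112
scene [0.6892 0.0226] -0.078 0.079
```

To row units: 0.025 m / 0.4 = 0.0625, 0.021 m / 0.4 = 0.0525, 0.1 rad / 1.5708 = 0.0637.

Request:
drive_effector --increments '[[[0,0,0],[0.0073,0.0005,0.0625],0.087],[[0,0,0],[0,0,0.0625],0.087],[[0,0,0],[0,0,0.0525],0.087],[[0,0,0],[0,0,0],0.087],[[0,0,0.0637],[0,0,0],0.087],[[0,0,0.0637],[0,0,0],0.087],[[0,0,0.0637],[0,0,0],0.087],[[0,0,0.0637],[0,0,0],0.087]]' --lines "1,1"

```text
time_s: 29.32
```

```bash
python3 st.py A
```

```text
t=29.32 phi=-1.345 z=0.2651 off_mm=[0.1 1.1] F=[ 0.3 -0.7 -2.4] Tz=0.155 Taxis=0.154 j7=-1.31 tilt=[0.0007 0.    ]
```

Request:
drive_effector --increments '[[[0,0,0.0509],[0,0,0],0.087],[[0,0,0.0509],[0,0,0],0.087],[[0,0,0.0509],[0,0,0],0.087]]' --lines "1,1"

```text
time_s: 29.57
```

```bash
python3 st.py A
```

```text
t=29.57 phi=-1.584 z=0.2654 off_mm=[0.4 1.1] F=[ 0.7 -1.3 -3.3] Tz=0.145 Taxis=0.144 j7=-1.51 tilt=[0.0021 0.    ]
```

Request:
drive_effector --increments '[[[0,0,0.0446],[0,0,0],0.087],[[0,0,0.0446],[0,0,0],0.087]]' --lines "1,1"

```text
time_s: 29.73
```

```bash
python3 st.py A
```

```text
t=29.73 phi=-1.723 z=0.2655 off_mm=[0.6 1. ] F=[ 1.1 -1.6 -2.4] Tz=0.127 Taxis=0.125 j7=-1.63 tilt=[ 0.0029 -0.0001]
```

Request:
drive_effector --increments '[[[0,0,0.0318],[0,0,0],0.087]]' --lines "1,1"

```text
time_s: 29.82
```

```bash
python3 st.py A
```

```text
t=29.82 phi=-1.773 z=0.2655 off_mm=[0.7 1. ] F=[ 1.1 -1.2 -2. ] Tz=0.208 Taxis=0.207 j7=-1.67 tilt=[ 0.0032 -0.0001]
```

To row units: 0.04 rad / 1.5708 = 0.0255.

Request:
drive_effector --increments '[[[0,0,0.0255],[0,0,0],0.087]]' --lines "1,1"

```text
time_s: 29.9
```

```bash
python3 st.py A
```

```text
t=29.90 phi=-1.812 z=0.2655 off_mm=[0.8 0.9] F=[ 1.4 -1.7 -3. ] Tz=0.153 Taxis=0.151 j7=-1.71 tilt=[ 0.0033 -0.0002]
```

Request:
drive_effector --increments '[[[0,0,0.0255],[0,0,0],0.087]]' --lines "1,1"

```text
time_s: 29.98
```

```bash
python3 st.py A
```

```text
t=29.98 phi=-1.852 z=0.2656 off_mm=[0.8 0.9] F=[ 2.2 -1.  -2.6] Tz=0.136 Taxis=0.133 j7=-1.74 tilt=[ 0.0035 -0.0002]
```

Request:
drive_effector --increments '[[[0,0,0.0255],[0,0,0],0.087]]' --lines "1,1"

```text
time_s: 30.07
```

```bash
python3 st.py A
```

```text
t=30.07 phi=-1.892 z=0.2656 off_mm=[0.9 0.9] F=[ 1.5 -1.7 -1.7] Tz=0.177 Taxis=0.175 j7=-1.77 tilt=[ 0.0038 -0.0003]
```

Request:
drive_effector --increments '[[[0,0,0.0191],[0,0,0],0.087]]' --lines "1,1"

```text
time_s: 30.15
```

```bash
python3 st.py A
```

```text
t=30.15 phi=-1.922 z=0.2656 off_mm=[0.9 0.8] F=[ 2.2 -1.6 -3.3] Tz=0.189 Taxis=0.186 j7=-1.80 tilt=[ 0.0039 -0.0004]
```

To row units: 0.04 rad / 1.5708 = 0.0255.

Request:
drive_effector --increments '[[[0,0,0.0255],[0,0,0],0.087]]' --lines "1,1"

```text
time_s: 30.23
```

```bash
python3 st.py A
```

```text
t=30.23 phi=-1.961 z=0.2656 off_mm=[1.  0.8] F=[ 2.4 -2.4 -3.6] Tz=0.255 Taxis=0.251 j7=-1.83 tilt=[ 0.0041 -0.0005]
```

Request:
drive_effector --increments '[[[0,0,0.0255],[0,0,0],0.087]]' --lines "1,1"

```text
time_s: 30.32
```

```bash
python3 st.py A
```

```text
t=30.32 phi=-2.002 z=0.2656 off_mm=[1.  0.7] F=[ 2.4 -1.3 -4.7] Tz=0.291 Taxis=0.288 j7=-1.87 tilt=[ 0.0043 -0.0006]
```

Request:
drive_effector --increments '[[[0,0,0.0191],[0,0,0],0.087]]' --lines "1,1"

```text
time_s: 30.4
```

```bash
python3 st.py A
```

```text
t=30.40 phi=-2.031 z=0.2656 off_mm=[1.  0.7] F=[ 3.3 -1.4 -3.6] Tz=0.341 Taxis=0.338 j7=-1.89 tilt=[ 0.0044 -0.0008]
```

Request:
drive_effector --increments '[[[0,0,0.0191],[0,0,0],0.087]]' --lines "1,1"

```text
time_s: 30.48
```

```bash
python3 st.py A
```

```text
t=30.48 phi=-2.061 z=0.2656 off_mm=[1.1 0.7] F=[ 2.8 -2.7 -4.2] Tz=0.305 Taxis=0.300 j7=-1.92 tilt=[ 0.0045 -0.0009]
```

A is firm. I'll lift clear, measure all the bars, then go back and nip up B and D, which may have relaxed.

To row units: 0.03 rad / 1.5708 = 0.0191.

Request:
drive_effector --increments '[[[0,0,0.0191],[0,0,0],0.087],[[0,0,0.0191],[0,0,0],0.087]]' --lines "1,1"

```text
time_s: 30.65
```

```bash
python3 st.py A
```

```text
t=30.65 phi=-2.121 z=0.2656 off_mm=[1.1 0.6] F=[ 3.5 -2.1 -4.8] Tz=0.347 Taxis=0.342 j7=-1.97 tilt=[ 0.0048 -0.0011]
```

Request:
drive_effector --increments '[[[0,0,-0.0509],[0,0,0],0.087],[[0,0,0],[0,0,-0.0875],0.087],[[0,0,0],[0,0,-0.0875],0.087],[[0,0,0],[0,0,0],0.087]]' --lines "1,1"

```text
time_s: 30.98
```

```bash
python3 - <<'E'
from cell import bot;from loc import *
for n,b in(('top',(225,130,365,275)),('scene',(255,145,390,260))):
    c=bot.camera(n)
    for m,a,L,p in bars(c,b,.098):print(n,m.round(4),round(a,3),L.round(3))
E
python3 st.py D 0.435 0.335
```

```text
top [0.6986 0.0249] -0.257 0.063
top [0.6339 0.1573] -1.476 0.113
scene [0.637  0.1576] -1.499 0.112
scene [0.6892 0.0227] -0.082 0.079
t=31.08 phi=-2.040 z=0.3370 off_mm=[-143.7  -40.8] F=[-0.7 -0.5 -0.5] Tz=0.022 Taxis=0.068 j7=-1.94 tilt=[0.0055 0.0013]
rz -2.475 | d tool now [ 0.1097 -0.1013  0.0028]
```

To row units: 0.0274 m / 0.4 = 0.0685, -0.0253 m / 0.4 = -0.0633, -0.124 rad / 1.5708 = -0.0789.

Request:
drive_effector --increments '[[[0,0,0],[0.0685,-0.0633,0],0.087],[[0,0,0],[0.0685,-0.0633,0],0.087],[[0,0,0],[0.0685,-0.0633,0],0.087],[[0,0,0],[0.0685,-0.0633,0],0.087],[[0,0,-0.0789],[0,0,0],0.087],[[0,0,-0.0789],[0,0,0],0.087],[[0,0,-0.0789],[0,0,0],0.087],[[0,0,-0.0789],[0,0,0],0.087]]' --lines "1,1"

```text
time_s: 31.75
```

Request:
drive_effector --increments '[[[0,0,-0.0789],[0,0,0],0.087],[[0,0,-0.0789],[0,0,0],0.087],[[0,0,-0.0789],[0,0,0],0.087],[[0,0,-0.0789],[0,0,0],0.087],[[0,0,-0.0789],[0,0,0],0.087],[[0,0,-0.0789],[0,0,0],0.087],[[0,0,-0.0789],[0,0,0],0.087],[[0,0,-0.0789],[0,0,0],0.087]]' --lines "1,1"

```text
time_s: 32.42
```

Request:
drive_effector --increments '[[[0,0,-0.0789],[0,0,0],0.087],[[0,0,-0.0789],[0,0,0],0.087],[[0,0,-0.0789],[0,0,0],0.087],[[0,0,-0.0789],[0,0,0],0.087],[[0,0,-0.0789],[0,0,0],0.087],[[0,0,-0.0789],[0,0,0],0.087],[[0,0,-0.0789],[0,0,0],0.087],[[0,0,-0.07],[0,0,0],0.087]]' --lines "1,1"

```text
time_s: 33.08
```

Request:
drive_effector --increments '[[[0,0,0],[0,0,0],0.087]]' --lines "1,1"

```text
time_s: 33.17
```

```bash
python3 - <<'E'
from cell import bot;from loc import *
for n,b in(('top',(225,130,365,275)),('scene',(255,145,390,260))):
    c=bot.camera(n)
    for m,a,L,p in bars(c,b,.098):print(n,m.round(4),round(a,3),L.round(3))
E
python3 st.py D 0.435 0.265
```

```text
top [0.6338 0.1573] -1.48 0.113
top [0.491  0.1157] -0.77 0.114
scene [0.491  0.1189] -0.786 0.11
scene [0.6369 0.1589] -1.495 0.109
t=33.27 phi=0.423 z=0.3335 off_mm=[-1.2 -0.4] F=[ 0.5  0.7 -0.6] Tz=-0.002 Taxis=-0.003 j7=0.20 tilt=[-0.0014  0.0003]
rz -0.012 | d tool now [-0.0002  0.0013  0.0685]
```

To row units: 0.025 m / 0.4 = 0.0625, 0.018 m / 0.4 = 0.045, 0.06 rad / 1.5708 = 0.0382.

Request:
drive_effector --increments '[[[0,0,0],[0,0.0033,0.0625],0.087],[[0,0,0],[0,0,0.0625],0.087],[[0,0,0],[0,0,0.045],0.087],[[0,0,0],[0,0,0],0.087],[[0,0,0.0382],[0,0,0],0.087],[[0,0,0.0382],[0,0,0],0.087],[[0,0,0.0318],[0,0,0],0.087]]' --lines "1,1"

```text
time_s: 33.85
```

```bash
python3 st.py D
```

```text
t=33.85 phi=0.252 z=0.2668 off_mm=[ 0.5 -1.1] F=[ 0.3 -1.5 -1.8] Tz=0.327 Taxis=0.326 j7=0.04 tilt=[ 0.0006 -0.0026]
```

Request:
drive_effector --increments '[[[0,0,0.0191],[0,0,0],0.087]]' --lines "1,1"

```text
time_s: 33.93
```

```bash
python3 st.py D
```

```text
t=33.93 phi=0.223 z=0.2667 off_mm=[ 0.4 -1. ] F=[ 0.8 -2.2 -3.6] Tz=0.372 Taxis=0.372 j7=0.01 tilt=[ 0.0007 -0.0025]
```

Request:
drive_effector --increments '[[[0,0,0.0191],[0,0,0],0.087]]' --lines "1,1"

```text
time_s: 34.02
```

```bash
python3 st.py D
```

```text
t=34.02 phi=0.193 z=0.2667 off_mm=[ 0.4 -1. ] F=[ 0.5 -1.8 -2.3] Tz=0.374 Taxis=0.373 j7=-0.01 tilt=[ 0.0007 -0.0026]
```

Request:
drive_effector --increments '[[[0,0,0.0191],[0,0,0],0.087]]' --lines "1,1"

```text
time_s: 34.1
```

```bash
python3 st.py D
```

```text
t=34.10 phi=0.164 z=0.2667 off_mm=[ 0.4 -1. ] F=[ 1.9 -3.4 -2.5] Tz=0.423 Taxis=0.424 j7=-0.04 tilt=[ 0.0007 -0.0025]
```

D was still firm. Checking B.

To row units: -0.035 m / 0.4 = -0.0875, -0.08 rad / 1.5708 = -0.0509.

Request:
drive_effector --increments '[[[0,0,-0.0509],[0,0,0],0.087],[[0,0,0],[0,0,-0.0875],0.087],[[0,0,0],[0,0,-0.0875],0.087],[[0,0,0],[0,0,0],0.087]]' --lines "1,2"

```text
time_s: 34.43
tool_pos: [0.6765, 0.0251, 0.345]
```

```bash
python3 st.py B -0.2 0.335
```

```text
t=34.43 phi=0.244 z=0.3450 off_mm=[186.2 -91.4] F=[ 1.1 -0.7  1. ] Tz=-0.047 Taxis=-0.076 j7=0.05 tilt=[0.0143 0.0015]
rz 0.444 | d tool now [ 0.1337 -0.1587  0.0075]
```

To row units: -0.0317 m / 0.4 = -0.0793, 0.0267 m / 0.4 = 0.0668, 0.111 rad / 1.5708 = 0.0707.

Request:
drive_effector --increments '[[[0,0,0],[0.0668,-0.0793,0],0.087],[[0,0,0],[0.0668,-0.0793,0],0.087],[[0,0,0],[0.0668,-0.0793,0],0.087],[[0,0,0],[0.0668,-0.0793,0],0.087],[[0,0,0],[0.0668,-0.0793,0],0.087],[[0,0,0.0707],[0,0,0],0.087],[[0,0,0.0707],[0,0,0],0.087],[[0,0,0.0707],[0,0,0],0.087]]' --lines "1,2"

```text
time_s: 35.1
tool_pos: [0.4874, 0.1161, 0.3377]
```

Request:
drive_effector --increments '[[[0,0,0.0707],[0,0,0],0.087],[[0,0,0],[0,0,0],0.087]]' --lines "1,1"

```text
time_s: 35.27
```

```bash
python3 st.py B -0.2 0.265
python3 - <<'E'
from cell import bot;from loc import *
for n,b in(('top',(225,130,365,275)),('scene',(255,145,390,260))):
    c=bot.camera(n)
    for m,a,L,p in bars(c,b,.098):print(n,m.round(4),round(a,3),L.round(3))
E
```

```text
t=35.27 phi=-0.201 z=0.3374 off_mm=[-2.2 -0.8] F=[-0.1  0.1  0.9] Tz=-0.032 Taxis=-0.032 j7=-0.58 tilt=[0.0023 0.0004]
rz -0.001 | d tool now [0.0011 0.0019 0.0724]
top [0.6734 0.0242] -0.072 0.112
top [0.6389 0.1163] -1.522 0.031
top [ 0.5284 -0.0179] -2.363 0.116
scene [ 0.5313 -0.0188] -2.382 0.114
scene [0.6734 0.0244] -0.088 0.111
scene [0.6361 0.1576] -1.505 0.112
```

To row units: 0.025 m / 0.4 = 0.0625, 0.02 m / 0.4 = 0.05, 0.08 rad / 1.5708 = 0.0509.

Request:
drive_effector --increments '[[[0,0,0],[0.0028,0.0048,0.0625],0.087],[[0,0,0],[0,0,0.0625],0.087],[[0,0,0],[0,0,0.05],0.087],[[0,0,0],[0,0,0],0.087],[[0,0,0.0509],[0,0,0],0.087],[[0,0,0.0509],[0,0,0],0.087],[[0,0,0.0318],[0,0,0],0.087]]' --lines "1,1"

```text
time_s: 35.95
```

```bash
python3 st.py B
```

```text
t=35.95 phi=-0.410 z=0.2673 off_mm=[ 0.3 -0.3] F=[0.2 0.1 0.2] Tz=0.007 Taxis=0.008 j7=-0.79 tilt=[0.0014 0.0006]
```

Request:
drive_effector --increments '[[[0,0,0.0191],[0,0,0],0.087]]' --lines "1,1"

```text
time_s: 36.03
```

```bash
python3 st.py B
```

```text
t=36.03 phi=-0.438 z=0.2673 off_mm=[ 0.  -0.6] F=[-0.7 -0.6 -0.1] Tz=0.335 Taxis=0.334 j7=-0.82 tilt=[ 0.0008 -0.0004]
```

Request:
drive_effector --increments '[[[0,0,0.0191],[0,0,0],0.087]]' --lines "1,1"

```text
time_s: 36.12
```

```bash
python3 st.py B
```

```text
t=36.12 phi=-0.467 z=0.2673 off_mm=[ 0.  -0.6] F=[-0.7 -1.4 -1.1] Tz=0.328 Taxis=0.328 j7=-0.84 tilt=[ 0.001  -0.0004]
```

Request:
drive_effector --increments '[[[0,0,0.0191],[0,0,0],0.087]]' --lines "1,1"

```text
time_s: 36.2
```

```bash
python3 st.py B
```

```text
t=36.20 phi=-0.497 z=0.2673 off_mm=[-0.  -0.6] F=[-0.1 -1.5 -0.6] Tz=0.346 Taxis=0.346 j7=-0.87 tilt=[ 0.001  -0.0004]
```

B is firm as well. I'll lift clear and take a last look.

To row units: -0.04 m / 0.4 = -0.1, -0.08 rad / 1.5708 = -0.0509.

Request:
drive_effector --increments '[[[0,0,-0.0509],[0,0,0],0.087],[[0,0,0],[0,0,-0.1],0.087],[[0,0,0],[0,0,-0.1],0.087],[[0,0,0],[0,0,-0.1],0.087],[[0,0,0],[0,0,-0.1],0.087],[[0,0,0],[0,0,0],0.087],[[0,0,0],[0,0,0],0.087],[[0,0,0],[0,0,0],0.087]]' --lines "1,2"

```text
time_s: 36.87
tool_pos: [0.4896, 0.1159, 0.4267]
```

```bash
python3 - <<'E'
from cell import bot;from loc import *
c=bot.camera('scene');cv2.imwrite('pics/end.png',cv2.resize(c['frame'][130:290,190:440,::-1],None,fx=3.2,fy=3.2))
for m,a,L,p in bars(c,(255,145,390,260),.098):print(m.round(4),round(a,3))
E
```

```text
[ 0.5313 -0.0188] -2.386
[0.6734 0.0244] -0.089
```

View pics/end.png

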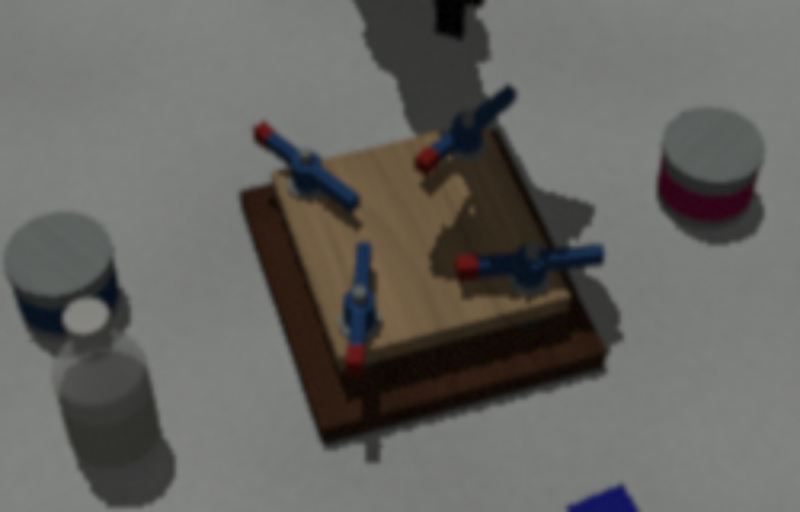

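The board looks level and seated. The tins at (62,265) and (710,165) and the bottle at (105,390) haven't moved, and the gripper is clear of everything.

```bash
python3 -c "
from cell import bot
print(bot.hand_in())"
```

```text
the job is handed in; nothing more can be done
None
```

I tightened all four nuts in two diagonal rounds (about 4 mm each in the first, about 7 mm or more after the second). All ended firm and unforced, the board looks level and seated, the tins and bottle look undisturbed, and I handed the job in at about 37 s with no verdict shown.

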